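Stack the turned sample tote on the loaded one and shut the dock gate

TASK

The lower tote in the dock is loaded with vials, so turn the loose tote half a turn and stack it on top of the lower one (its blue end over the lower tote's white end), so that it rests on the ledges instead of nesting down onto the vials, and let go. Then take the white-capped vial out of the slanted stand and stand it upright in the upper tote, and finally fold the dock's gate up until it stands upright. Set the tote and the vial down without dropping them, and leave the tube rack and the timer where they are.

Things in the scene. Friction and masses are not known exactly. Their poses are not given: they have to be found in the camera images.
- tote_center (a point): Centre of the loose white tote, half-way up: 150 mm long (own y) x 68 wide (own x) x 68 high (z up), 0.16 kg, open-topped, empty at the start. Its top 20 mm are an upright collar, 4 mm thick, 68 mm wide outside: grip it across the width, from outside, at mid-length. Below, the walls taper to a foot 132 x 48 mm; floor 2.5 mm thick. The end at own +y is blue, the other white.
- tote_blue_end (a point): Middle of the blue end of the loose tote, 73 mm along own +y from its middle, 58 mm above its underside; axes as the tote's.
- lower_tote (a point): Centre of the lower tote, a twin of the loose one, fixed in the dock: this point is 42 mm above the worktop, its underside at 8 mm, its top at 76 mm. Blue end at own +y, z up; own -x faces the robot and the gate. Inner ledges carry a stacked tote, its underside 66 mm above the worktop, centres 58 mm apart in height, with about 5 mm of play each way inside the collar.
- lower_blue_end (a point): Middle of the blue end of the lower tote, on its collar, 73 mm along own +y from its middle, 66 mm above the worktop.
- vial_center (a point): Centre of the white-capped vial, 30 mm across, 68 mm high, 50 g; own z is its axis, towards the cap. It starts in the slanted stand, leaning 25 to 33 degrees from vertical, cap towards the stand's front (roughly towards the robot). Its lower 26 mm are in the bore: take it near the cap, in line with its axis, and draw it out along the axis.
- gate_grip (a point): Middle of the orange grip strip along the upper edge of the gate: strip 9.5 mm thick, 24 mm high (12 mm above and below this point), 130 mm long along own y; own z points along the panel away from its hinge, own x is the panel's normal, towards the totes when upright.
- gate_hinge (a point): Middle of the gate's hinge line, which runs along own y at the front edge of the dock, 16 mm above the worktop, 100 mm from the grip strip's middle, 54 mm in front of the totes' collars.
- gate (a joint): Angle of the gate, rad: 0 = upright, positive = leaning away from the totes, towards the robot (starts 0.4 to 0.7); it can go to -0.2, past upright. Stiff hinge: it stays where it is left; about 2 N at the grip strip moves it.
- dock: The dock with the lower tote, fixed: origin on the worktop under the middle of the lower tote; axes as lower_tote. Aluminium base plate 184 mm (y) by 150 mm (x from -100 to +50 mm), 8 mm thick.
- stand: Green slanted stand for one vial, fixed to the worktop, foot 90 x 70 mm, about 50 mm high; origin on the worktop under its middle, own -x is the front to which the vial leans; the bore is 31.5 mm wide and 26 mm deep.
- tote: The same loose tote, origin at the centre of its underside; axes as at tote_center. It starts on the worktop the same way round as the lower tote, within about 0.5 rad. Two such totes nest with blue end over blue end and stack with blue end over white end.
- vial: The same white-capped vial, origin at the centre of its foot, z along its axis to the cap.
- stock_a: Blue-capped vial, 24 mm across, 52 mm high, standing in the lower tote, origin under its foot; leave it there. Its top ends 3 mm below the ledges.
- stock_b: The second blue-capped vial in the lower tote, as stock_a.
- tube_rack: Orange tube rack with capped tubes, 78 x 112 x 112 mm, origin under its middle; a bystander.
- timer: White lab timer, 66 x 66 x 18 mm, origin under its middle; a bystander.

How it is judged:
On the way, in this order (a step that is already met when the one before it is completed fails the run):
1. the loose tote, turned half a turn, rests stacked on the lower tote and is let go (horizontal distance between tote_center and lower_tote below 0.01 m and z of tote_center in the frame of lower_tote between 0.054 and 0.062 m and angle between tote_center's own z axis and vertical below 0.06 rad and y of tote_blue_end in the frame of lower_tote below -0.05 m and angle between the y axis of tote_center and the y axis of lower_tote, either way round below 0.15 rad and contact force between the fingers and tote below 0.1 N and linear speed of tote below 0.03 m/s), for 0.2 s.
2. the white-capped vial stands upright in the upper tote and is let go (horizontal distance between tote_center and lower_tote below 0.01 m and z of tote_center in the frame of lower_tote between 0.054 and 0.062 m and angle between tote_center's own z axis and vertical below 0.06 rad and y of tote_blue_end in the frame of lower_tote below -0.05 m and angle between the y axis of tote_center and the y axis of lower_tote, either way round below 0.15 rad and angle between vial_center's own z axis and vertical below 0.2 rad and x of vial_center in the frame of tote_center between -0.03 and 0.03 m and y of vial_center in the frame of tote_center between -0.062 and 0.062 m and z of vial_center in the frame of tote_center between -0.004 and 0.01 m and contact force between the fingers and vial below 0.1 N and linear speed of vial below 0.03 m/s), for 0.2 s.
3. the gate stands upright (value of joint gate between -0.1 and 0.1 rad), for 0.2 s.
At the end, for the whole second after the job is handed in: Loose tote stacked blue end over white on the ledges: centres within 10 mm sideways and 58±4 mm in height, level to 0.06 rad, aligned to 0.15; white-capped vial upright (0.2 rad) on its floor; gate upright to 0.1 rad; blue-capped vials still in the lower tote; all at rest (all of step 2 and all of step 3 and contact force between the fingers and tote below 0.1 N and linear speed of tote below 0.03 m/s and horizontal distance between each of stock_a, stock_b and dock below 0.06 m and height (world z) of each of stock_a, stock_b below 0.03 m and contact force between the fingers and anything else below 0.1 N); the robot touches nothing.
It fails at once if the loose tote is pressed onto the vials in the lower tote (contact force between tote and stock_a above 2 N or contact force between tote and stock_b above 2 N).
It fails at once if the tote is dropped (linear speed of tote above 0.7 m/s and contact force between the fingers and tote below 0.05 N).
It fails at once if the white-capped vial is dropped (linear speed of vial above 0.7 m/s and contact force between the fingers and vial below 0.05 N).
It fails at once if the tube rack or the timer is moved more than 30 mm (distance of any of tube_rack, timer from where it was at the start of the episode above 0.03 m).
It also fails if it takes over 72 s, if anything falls off the work surface, if the arm or the gripper's body presses on something with over 40 N, if the wrist force passes 120 N, or if a joint passes its speed limit or range.

ROBOT

A 7-joint arm with a two-finger parallel gripper is mounted at the origin on a cart in front of the work surface, level with it; the furniture and walls round the work are solid. World frame = base frame: x ahead of the robot, y to its left, z up, the work surface at z = 0. Lengths are in m, angles in rad, forces in N, time in s.
With the tool pointing down it reaches from about 0.425 to 0.875 m from the base axis. Payload 4.7 kg.
Tool frame: the origin (TCP) lies on the mounting face of the last link; the fingertips stand 182 mm ahead of it and the grasp point (between the pads) lies 164 mm ahead of it; z points along the fingers, y is the direction in which the jaws open and shut (so a half turn about z gives the same grasp; the last joint's range is limited). The gripper opens to 87 mm and grips with 3 to 60 N. Pads are 19 mm wide; open, the fingers measure 117 mm over their backs; the gripper's body (75 mm by 190 mm) begins 51 mm behind the grasp point.
Start: joints at [1.129, 0.321, -0.07, 1.45, 0.023, 1.371, -0.057], TCP at [0.286, -0.584, 0.405] pointing down, gripper open.
Joint ranges: [-2.86, 2.86], [-0.3, 2.09], [-1.38, 1.24], [0.06, 2.45], [-1.56, 4.7], [0.09, 2.05], [-2.69, 2.69]. Speed limits (rad/s): [2.57, 2.57, 3.14, 3.14, 3.14, 3.14, 3.14].

INTERFACE

Orientations are given as a rotation vector (axis times angle).
In Python, from bench import ctrl gives the robot as it stands. The module is installed in compiled form; this text tells all that it offers.
- The arm moves only by the tool play_rows, never from a script. Its argument "targets" is text: rows parted by semicolons, each of 7 numbers parted by spaces: the shift along the tool's x, y, z in cm, then the turn, a rotation vector about the tool's x, y, z in rad, then the opening, from -1 (shut) to 1 (fully open). In form: x y z ax ay az grip; .... A call has 1 to 20 rows; each row shifts and turns the pose as measured when the row begins, along the tool's axes as they then stand; what a row does not reach is not made up. A row lasts 1/8 s, in which the tool goes at most 62.5 mm and 10.7 degrees, less where a joint would pass 70% of its speed; a pose out of reach is approached as far as the arm can. A call is refused whole if a number of a shift passes 6.25 or a number of a turn 0.188, either way. A call with a gripper value outside its range is refused whole. The fingers move at their own pace and stop on an object; "newtons" is the grip in N (left out, the last holds). Time passes only in rows, so rows that do not move let the fingers close. It gives the time, the measured TCP pose, the force and the opening at its end, in the units of the state.
- ctrl.get_state(): the state, without advancing time (a new reading comes with each control period).
- ctrl.get_image(name): name is "scene" or "top"; returns a dict with "pixels" (420x560x3 uint8, blue, green, red), "depth" (420x560 float32, m along the optical axis (not along the pixel's ray), 0 where there is no reading), "intrinsics" (3x3 intrinsics, pixels), "R" (3x3) and "t" (3): a world point X has camera coordinates R X + t. Camera axes: x right, y down, z forward; pixel columns grow to the right and rows downward; lengths in m; the calibration is good to about 2 mm. A picture is of the moment at which its call begins.
- ctrl.close_job(): hands the job in, once; it reports no verdict.
The state is a dict: "time": time; "joint_positions": joint angles; "qd": joint speeds; "joint_torque": joint torques, N m; "position": TCP position; "tool_rot": TCP orientation; "ft_force": force on the tool from outside, world axes, zero at the start; "torque": the same for the moment, N m; "grip_width": opening from 0.0 (shut) to 1.0 (fully open).
Only numpy, scipy, OpenCV 4.12 (cv2) and the standard library are available. Lean on these libraries where they do the work, as an engineer would, in place of code of your own. Each camera call takes 0.05 s, during which the arm holds its last target.

## Working session

There is one attempt and no reset: what is moved stays moved. The work goes in short steps, Python scripts to look and compute and a tool call to move; the robot and the scene stay as the last step left them, time stands still between calls to the robot, and variables do not carry over. Pictures are saved under pics/ and viewed, and the job is handed in when it is done.

Besides the shell and the picture viewer there is one more tool, called after "Emit:" as name(argument=value, ...) on one line, values as JSON. play_rows: Moves the arm, as the interface text tells. Its arguments: {"type":"object","properties":{"targets":{"type":"string"},"newtons":{"type":"number"}},"required":["targets"]}

```bash
ls; mkdir -p pics; python3 - <<'E'
from bench import ctrl
import cv2,numpy as np
s=ctrl.get_state();print(s)
for n in("scene","top"):
    d=ctrl.get_image(n);cv2.imwrite(f"pics/{n}0.png",d["pixels"]);np.savez(f"{n}0.npz",**{k:np.array(v) for k,v in d.items()})
    print(n,d["intrinsics"],d["R"],d["t"])
E
```

```text
pics
{'time': 0.0, 'joint_positions': array([ 1.12909627,  0.32181592, -0.07009153,  1.45169   ,  0.02261767,
        1.37079916, -0.05687928]), 'qd': array([ 7.32532138e-04,  3.60809978e-04,  7.30541411e-04,  2.52058647e-03,
        6.12227798e-04, -3.62500009e-04,  3.61610693e-05]), 'joint_torque': array([ 3.82304770e-04, -4.91292250e+01, -4.04002592e-01, -3.12534928e+01,
       -6.42914884e-02,  4.38415934e-02,  1.69747864e-04]), 'position': array([ 0.28599578, -0.58346442,  0.40365831]), 'tool_rot': array([-3.05854001e+00, -7.09464462e-01,  8.57004580e-04]), 'ft_force': array([-0.26564655,  0.64693596, -0.03340268]), 'torque': array([ 0.02603167, -0.01586606, -0.00360335]), 'grip_width': 0.9987647176048143}
scene [[449.81401919   0.         282.19292633]
 [  0.         449.81401919 205.02902935]
 [  0.           0.           1.        ]] [[-0.83934741 -0.54315912 -0.02177377]
 [-0.32574624  0.53463699 -0.77977732]
 [ 0.43518423 -0.64741135 -0.62567821]] [0.46328917 0.25688771 0.91156948]
top [[516.60541619   0.         286.96200297]
 [  0.         516.60541619 205.66470975]
 [  0.           0.           1.        ]] [[ 0.00693137 -0.99983248  0.01694023]
 [-0.99029445 -0.0092149  -0.13867941]
 [ 0.13881228 -0.01581458 -0.99019243]] [-0.04354066  0.54244499  1.62780068]
```

View pics/scene0.png

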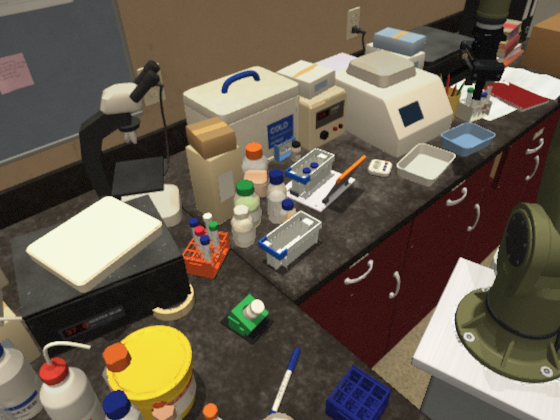

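View pics/top0.png

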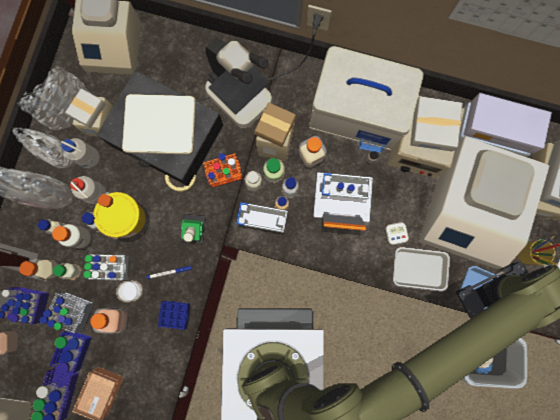

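```bash
python3 - <<'E'
import cv2,numpy as np
t=cv2.imread("pics/top0.png");s=cv2.imread("pics/scene0.png")
cv2.imwrite("pics/tc.png",cv2.resize(t[160:260,170:390],None,fx=3.6,fy=3.6,interpolation=cv2.INTER_CUBIC))
cv2.imwrite("pics/sc.png",cv2.resize(s[130:340,220:400],None,fx=2.8,fy=2.8,interpolation=cv2.INTER_CUBIC))
E
```

```text
(no output)
```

View pics/tc.png

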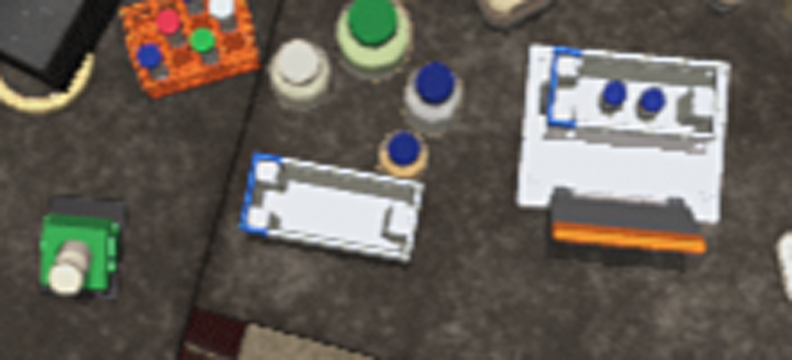

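View pics/sc.png

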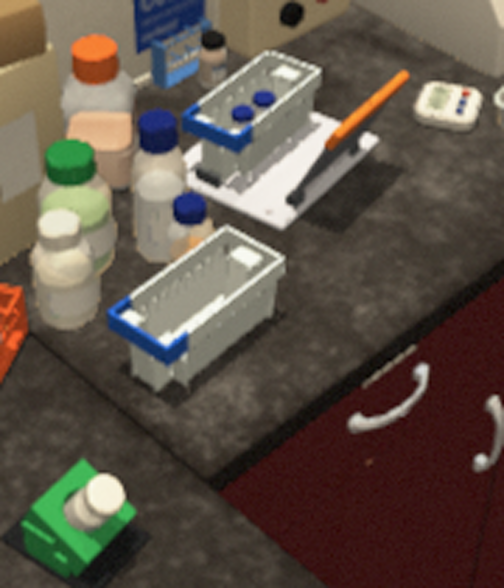

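```bash
cat > h.py <<'E'
import cv2,numpy as np
def load(f): 
    d=np.load(f);return {k:d[k] for k in d.files}
def cloud(d):
    K=d["intrinsics"];z=d["depth"].astype(float);h,w=z.shape
    u,v=np.meshgrid(np.arange(w),np.arange(h))
    P=np.stack([(u-K[0,2])/K[0,0]*z,(v-K[1,2])/K[1,1]*z,z],-1)
    X=(P-d["t"])@d["R"]; X[z==0]=np.nan
    return X
def ray(d,u,v,z):
    K=d["intrinsics"];r=d["R"].T@np.array([(u-K[0,2])/K[0,0],(v-K[1,2])/K[1,1],1]);c=-d["R"].T@d["t"]
    return c+r*(z-c[2])/r[2]
def proj(d,X):
    p=d["R"]@np.asarray(X)+d["t"];p=d["intrinsics"]@p;return p[:2]/p[2]
def snap(tag):
    from bench import ctrl
    o=[]
    for n in("scene","top"):
        d=ctrl.get_image(n);cv2.imwrite(f"pics/{n}{tag}.png",d["pixels"]);np.savez(f"{n}{tag}.npz",**{k:np.array(v) for k,v in d.items()});o.append(d)
    return o
E
python3 - <<'E'
from h import *
T=load("top0.npz");S=load("scene0.npz")
np.set_printoptions(precision=4,suppress=True)
for n,d in(("top",T),("scene",S)):
    X=cloud(d);hsv=cv2.cvtColor(d["pixels"],cv2.COLOR_BGR2HSV)
    print(n)
    tab=X[(X[...,0]>.45)&(X[...,0]<.6)&(np.abs(X[...,1])<.1)&(np.abs(X[...,2])<.01)];print("table",np.median(tab[:,2]))
    # rough centres
    for nm,(u,v),zz in(("tote",(262,217),.066),("lower",(345,187),.076),("gate",(345,226),.1),("stand",(190,230),.05)):
        c=ray(T,u,v,zz);print(nm,c)
    def rim(c,lo,hi,r=.11):
        m=(np.hypot(X[...,0]-c[0],X[...,1]-c[1])<r)&(X[...,2]>lo)&(X[...,2]<hi)
        m8=m.astype(np.uint8);k,l,st,ce=cv2.connectedComponentsWithStats(cv2.dilate(m8,np.ones((3,3))))
        b=1+np.argmax(st[1:,4]);p=X[(l==b)&m]
        r=cv2.minAreaRect(p[:,:2].astype(np.float32)*1000);bx=cv2.boxPoints(r)
        print("rim",len(p),r,np.median(p[:,2]))
    rim(ray(T,262,217,.066),.06,.075); rim(ray(T,345,187,.076),.069,.083)
    for nm,mk in(("blue",cv2.inRange(hsv,(100,120,60),(130,255,255))),("orange",cv2.inRange(hsv,(8,150,120),(22,255,255)))):
        k,l,st,ce=cv2.connectedComponentsWithStats(mk)
        for i in range(1,k):
            if st[i,4]>15:
                p=X[l==i];p=p[~np.isnan(p[:,0])]
                if len(p) and .3<np.median(p[:,0])<.75 and abs(np.median(p[:,1]))<.35: print(nm,st[i],ce[i],np.median(p,0),p.min(0),p.max(0))
E
```

```text
top
table 0.0008151963736731874
tote [0.502  0.0399 0.066 ]
lower [ 0.599  -0.2223  0.076 ]
gate [ 0.4723 -0.2181  0.1   ]
stand [0.4604 0.268  0.05  ]
rim 267 ((534.26513671875, 37.4575080871582), (150.10838317871094, 131.80828857421875), 80.28362274169922) 0.0666871706005153
rim 222 ((604.89990234375, -224.23800659179688), (150.08949279785156, 70.42974090576172), 85.02101135253906) 0.0740623370565612
blue [359 140  25  12 121] [370.2231 147.1736] [ 0.7439 -0.3159  0.0076] [ 0.7193 -0.3515 -0.0056] [ 0.764  -0.2755  0.0676]
blue [219 153   6   7  33] [221.6364 156.1212] [0.6859 0.1669 0.113 ] [0.6768 0.1586 0.0042] [0.7194 0.1756 0.1195]
blue [208 173   7   6  28] [210.9643 175.3214] [0.6255 0.1981 0.1115] [0.6169 0.1908 0.0957] [0.6326 0.2075 0.1234]
blue [286 177  10  12  88] [290.4432 182.4659] [ 0.598  -0.0463  0.1497] [ 0.5836 -0.0613  0.1353] [ 0.6145 -0.0339  0.1607]
blue [322 179   8  16  29] [323.5862 188.0345] [ 0.5939 -0.1527  0.0743] [ 0.5754 -0.1715  0.0162] [ 0.6241 -0.1486  0.0827]
blue [338 183   6   6  29] [340.2759 185.4138] [ 0.607  -0.2083  0.0628] [ 0.5978 -0.21
[... 2078 characters left out ...]
204.1972 239.3944] [0.6223 0.2001 0.1111] [0.6121 0.1826 0.0992] [0.6452 0.2087 0.1138]
blue [258 236  29  24 208] [271.2933 249.4375] [0.5083 0.1112 0.0627] [ 0.4761  0.025  -0.0022] [0.5932 0.1209 0.0705]
blue [287 347  13  25 158] [293.5253 359.0886] [0.336  0.2926 0.012 ] [ 0.326   0.2594 -0.0017] [0.3508 0.3154 0.017 ]
orange [246 142  16  18 242] [253.4132 150.7438] [ 0.7108 -0.109   0.146 ] [ 0.694  -0.2264  0.0853] [ 0.7938 -0.094   0.1519]
orange [336 155  30  28 159] [350.9119 168.0629] [ 0.469  -0.2189  0.1157] [ 0.4584 -0.4543 -0.003 ] [ 0.5494 -0.1478  0.1205]
orange [182 231  48  47 705] [206.1319 256.122 ] [0.6414 0.1898 0.0292] [ 0.6049  0.0656 -0.0033] [0.7432 0.2822 0.1411]
```

```bash
python3 - <<'E'
from h import *
np.set_printoptions(precision=4,suppress=True)
T=load("top0.npz");S=load("scene0.npz")
for n,d in(("top",T),("scene",S)):
    X=cloud(d);hsv=cv2.cvtColor(d["pixels"],cv2.COLOR_BGR2HSV)
    m=(np.hypot(X[...,0]-.504,X[...,1]-.04)<.095)&(X[...,2]>.06)&(X[...,2]<.073)&(np.hypot(X[...,0]-.548,X[...,1]+.02)>.022)
    p=X[m];print(n,"rim",len(p),cv2.minAreaRect(p[:,:2].astype(np.float32)*1000),np.median(p[:,2]))
    near=(np.hypot(X[...,0]-.45,X[...,1]-.268)<.09)
    g=cv2.inRange(hsv,(45,100,40),(85,255,255))>0
    p=X[near&g&(X[...,2]>.005)];print("stand",len(p),p.min(0),p.max(0),p.mean(0))
    w=near&(hsv[...,1]<90)&(hsv[...,2]>90)&(X[...,2]>.03)
    p=X[w];vv,uu=np.nonzero(w);print("vial",len(p),p.min(0),p.max(0),uu.min(),uu.max(),vv.min(),vv.max())
    u0,v0=int(uu.mean()),int(vv.mean())
    cv2.imwrite(f"pics/v_{n}.png",cv2.resize(d["pixels"][v0-25:v0+25,u0-30:u0+30],None,fx=10,fy=10,interpolation=cv2.INTER_CUBIC)); print(u0-30,v0-25)
    near=near&w
    np.save(f"v_{n}.npy",p)
    ang=np.histogram(p[:,2],bins=8);print(ang)
E
```

```text
top rim 209 ((524.6881103515625, 39.097354888916016), (150.10838317871094, 112.37554168701172), 80.28362274169922) 0.06623259013204526
stand 279 [0.4315 0.2351 0.0056] [0.4969 0.3    0.08  ] [0.4679 0.2628 0.042 ]
vial 135 [0.4241 0.2531 0.0323] [0.481  0.3004 0.0905] 181 195 224 241
158 208
(array([ 7, 11, 11, 10, 15, 27, 38, 16]), array([0.0323, 0.0396, 0.0468, 0.0541, 0.0614, 0.0687, 0.076 , 0.0832,
       0.0905]))
scene rim 476 ((526.8508911132812, 35.344757080078125), (152.26214599609375, 124.51361846923828), 79.53887939453125) 0.06607634561340535
stand 691 [0.4212 0.237  0.0053] [0.4936 0.3003 0.0725] [0.4604 0.2808 0.0376]
vial 306 [0.4218 0.2398 0.0364] [0.4767 0.2831 0.0872] 242 264 300 319
223 284
(array([12, 28, 34, 23, 27, 33, 85, 64]), array([0.0364, 0.0427, 0.0491, 0.0554, 0.0618, 0.0681, 0.0745, 0.0808,
       0.0872]))
```

View pics/v_top.png

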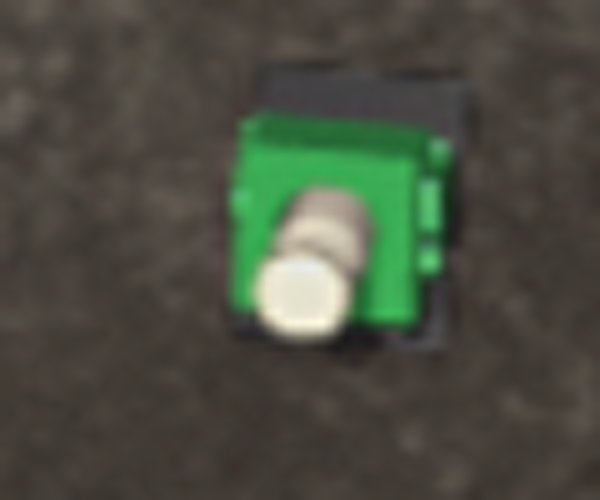

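View pics/v_scene.png

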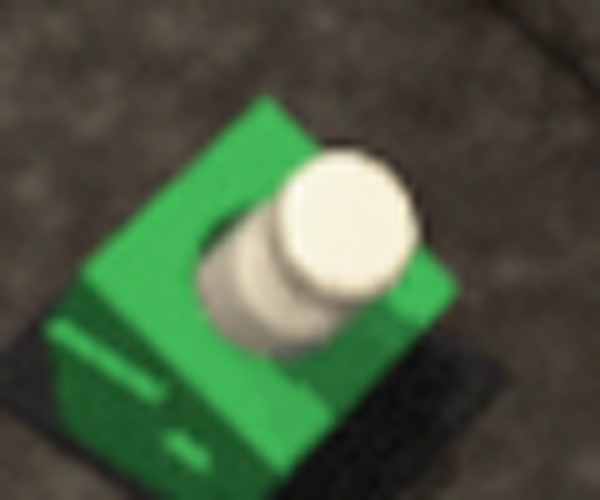

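```bash
python3 - <<'E'
from h import *
np.set_printoptions(precision=4,suppress=True)
T=load("top0.npz");S=load("scene0.npz")
def tri(ps):
    A=np.zeros((3,3));b=np.zeros(3)
    for d,u,v in ps:
        c=-d["R"].T@d["t"];K=d["intrinsics"];r=d["R"].T@np.array([(u-K[0,2])/K[0,0],(v-K[1,2])/K[1,1],1]);r/=np.linalg.norm(r)
        M=np.eye(3)-np.outer(r,r);A+=M;b+=M@c
    return np.linalg.solve(A,b)
c=tri([(S,257,305.7),(T,187.7,236.8)]);print("cap centre tri",c,proj(S,c),proj(T,c))
for n,d in(("top",T),("scene",S)):
    X=cloud(d);hsv=cv2.cvtColor(d["pixels"],cv2.COLOR_BGR2HSV)
    # tote rim profile
    a=np.deg2rad(80);ly=np.array([np.cos(a),np.sin(a)]);lx=np.array([np.sin(a),-np.cos(a)])
    m=(np.hypot(X[...,0]-.504,X[...,1]-.04)<.095)&(X[...,2]>.06)&(X[...,2]<.073)
    p=X[m];q=p[:,:2]-[.51,.04];X_=q@lx;Y_=q@ly
    k=np.abs(X_)<.06
    print(n,"w-hist");h,e=np.histogram(X_[k]*1000,bins=np.arange(-60,61,4));print(list(zip(e.astype(int),h)))
    s=k&(X_<.045)
    print("x-range",np.percentile(X_[s],[1,99]),"y",np.percentile(Y_[s],[1,99]))
    # bright rims lines: near side
    near=(np.hypot(X[...,0]-.45,X[...,1]-.268)<.09)
    g=(cv2.inRange(hsv,(45,100,130),(85,255,255))>0)&near
    g=cv2.erode(g.astype(np.uint8),np.ones((3,3)))>0
    p=X[g]; p=p[p[:,2]>.015]
    for it in range(6):
        mu=p.mean(0);nn=np.linalg.svd(p-mu)[2][2];nn*=np.sign(nn[2]);r=(p-mu)@nn;p=p[np.abs(r)<max(.003,1.5*r.std())]
    print("stand plane n",nn,len(p),r.std(),"tilt",np.degrees(np.arccos(nn[2])),"az",np.degrees(np.arctan2(nn[1],nn[0])),"mean",mu)
    w=near&(hsv[...,1]<60)&(hsv[...,2]>215)
    w=cv2.erode(w.astype(np.uint8),np.ones((2,2)))>0
    p=X[w];p=p[p[:,2]>.07];mu=p.mean(0);nn=np.linalg.svd(p-mu)[2][2];nn*=np.sign(nn[2]);print("cap",len(p),mu,nn)
    print("Vcol",hsv[near&(X[...,2]>.08)&(hsv[...,1]<90)][:,2].mean())
    o=(X[...,0]>.44)&(X[...,0]<.52)&(np.abs(X[...,1]+.22)<.1)&(X[...,2]>.025)&(X[...,2]<.13)
    p=X[o]; og=(cv2.inRange(hsv,(5,120,90),(22,255,255))>0)&o; po=X[og]
    print("grip",np.median(po,0),po.min(0),po.max(0),len(po))
    pp=p[p[:,2]<.095];mu=pp.mean(0);nn=np.linalg.svd(pp-mu)[2][2];print("panel",len(pp),mu,nn)
E
```

```text
cap centre tri [0.4356 0.2688 0.0802] [256.5358 305.6333] [187.8387 237.0598]
top w-hist
[(np.int64(-60), np.int64(0)), (np.int64(-56), np.int64(0)), (np.int64(-52), np.int64(0)), (np.int64(-48), np.int64(0)), (np.int64(-44), np.int64(25)), (np.int64(-40), np.int64(41)), (np.int64(-36), np.int64(4)), (np.int64(-32), np.int64(7)), (np.int64(-28), np.int64(5)), (np.int64(-24), np.int64(5)), (np.int64(-20), np.int64(4)), (np.int64(-16), np.int64(6)), (np.int64(-12), np.int64(6)), (np.int64(-8), np.int64(4)), (np.int64(-4), np.int64(6)), (np.int64(0), np.int64(5)), (np.int64(4), np.int64(5)), (np.int64(8), np.int64(5)), (np.int64(12), np.int64(6)), (np.int64(16), np.int64(5)), (np.int64(20), np.int64(32)), (np.int64(24), np.int64(36)), (np.int64(28), np.int64(2)), (np.int64(32), np.int64(7)), (np.int64(36), np.int64(4)), (np.int64(40), np.int64(9)), (np.int64(44), np.int64(2)), (np.int64(48), np.int64(3)), (np.int64(52), np.int64(3)), (np.int64(56), np.int64(4))]
x-range [-0.0415  0.0434] y [-0.0731  0.0762]
stand plane n [-0.4539  0.03    0.8906] 49 0.0018132614831347482 tilt 27.0566684
[... 913 characters left out ...]
0), np.int64(131)), (np.int64(24), np.int64(14)), (np.int64(28), np.int64(16)), (np.int64(32), np.int64(23)), (np.int64(36), np.int64(10)), (np.int64(40), np.int64(15)), (np.int64(44), np.int64(6)), (np.int64(48), np.int64(9)), (np.int64(52), np.int64(7)), (np.int64(56), np.int64(5))]
x-range [-0.0442  0.0433] y [-0.0754  0.0742]
stand plane n [-0.4402  0.0179  0.8977] 181 0.001237230948867436 tilt 26.136941155779166 az 177.66676875278927 mean [0.4631 0.2742 0.0472]
cap 102 [0.433  0.2688 0.0799] [-0.4998  0.0028  0.8661]
Vcol 243.05263157894737
grip [ 0.4673 -0.2029  0.1156] [ 0.4584 -0.2819  0.0983] [ 0.4833 -0.1478  0.1205] 158
panel 153 [ 0.4947 -0.2001  0.0567] [-0.8955  0.0916 -0.4355]
```

```bash
python3 - <<'E'
from h import *
np.set_printoptions(precision=4,suppress=True)
for n in("top","scene"):
    X=cloud(load(n+"0.npz"))
    a=np.deg2rad(80);ly=np.array([np.cos(a),np.sin(a)]);lx=np.array([np.sin(a),-np.cos(a)])
    q=X[...,:2]-[.5012,.0421];x=q@lx;y=q@ly
    m=(np.abs(x)<.14)&(np.abs(y)<.09)&(X[...,2]>.085)&(X[...,2]<.25)
    for bx in np.arange(-.14,.14,.01):
        k=m&(x>=bx)&(x<bx+.01)
        if k.sum()>2: print(n,"x %.2f"%bx,[(round(b,2),int((k&(y>=b)&(y<b+.01)).sum()),round(float(X[...,2][k&(y>=b)&(y<b+.01)].max()),3)) for b in np.arange(-.09,.09,.01) if (k&(y>=b)&(y<b+.01)).sum()>1])
E
```

```text
top x 0.04 [(np.float64(-0.06), 7, 0.099), (np.float64(-0.05), 2, 0.096)]
top x 0.05 [(np.float64(-0.07), 7, 0.102), (np.float64(-0.06), 10, 0.1), (np.float64(-0.05), 13, 0.1)]
top x 0.06 [(np.float64(-0.07), 8, 0.101), (np.float64(-0.06), 10, 0.099), (np.float64(-0.05), 9, 0.102)]
top x 0.07 [(np.float64(-0.06), 4, 0.1), (np.float64(-0.05), 3, 0.094)]
top x 0.08 [(np.float64(-0.08), 4, 0.101), (np.float64(-0.07), 2, 0.099)]
top x 0.09 [(np.float64(-0.09), 12, 0.113), (np.float64(-0.08), 20, 0.151), (np.float64(-0.07), 21, 0.15), (np.float64(-0.06), 12, 0.144), (np.float64(0.04), 5, 0.108), (np.float64(0.05), 6, 0.107)]
top x 0.10 [(np.float64(-0.09), 17, 0.161), (np.float64(-0.08), 11, 0.158), (np.float64(-0.07), 9, 0.155), (np.float64(-0.06), 15, 0.154), (np.float64(-0.05), 4, 0.112), (np.float64(0.03), 8, 0.111), (np.float64(0.04), 10, 0.115), (np.float64(0.05), 9, 0.109), (np.float64(0.06), 7, 0.108)]
top x 0.11 [(np.float64(-0.09), 9, 0.155), (np.float64(-0.08), 10, 0.154), (np.float64(-0.07), 12, 0.154), (np.float64(-0.06), 10, 0.158), (np.float64(-0.05), 3, 0.108), (np.float64
[... 1613 characters left out ...]
t64(-0.09), 4, 0.15), (np.float64(-0.08), 10, 0.152), (np.float64(-0.07), 11, 0.151), (np.float64(-0.06), 43, 0.15), (np.float64(-0.05), 12, 0.1), (np.float64(0.03), 10, 0.106), (np.float64(0.04), 8, 0.108), (np.float64(0.05), 13, 0.107), (np.float64(0.06), 22, 0.108)]
scene x 0.12 [(np.float64(-0.08), 5, 0.152), (np.float64(-0.07), 10, 0.151), (np.float64(-0.06), 15, 0.144), (np.float64(-0.01), 4, 0.089), (np.float64(0.03), 6, 0.106), (np.float64(0.04), 9, 0.105), (np.float64(0.05), 10, 0.106), (np.float64(0.06), 5, 0.107)]
scene x 0.13 [(np.float64(-0.03), 9, 0.092), (np.float64(-0.02), 35, 0.123), (np.float64(-0.01), 44, 0.125), (np.float64(-0.0), 23, 0.111), (np.float64(0.05), 2, 0.104)]
```

```bash
cat >> h.py <<'E'
from scipy.spatial.transform import Rotation as Ro, Slerp
def down(yaw_y):
    """tool z down, tool y at world yaw yaw_y"""
    y=np.array([np.cos(yaw_y),np.sin(yaw_y),0]);z=np.array([0,0,-1.]);x=np.cross(y,z)
    return Ro.from_matrix(np.stack([x,y,z],1))
def cur():
    from bench import ctrl
    s=ctrl.get_state();return np.array(s["position"]),Ro.from_rotvec(s["tool_rot"]),s
def rows(p0,R0,p1,R1,g,vmax=5.,wmax=.15,about=None):
    """even steps; constant body-frame rotation; returns text"""
    rv=(R0.inv()*R1).as_rotvec();d=p1-p0
    n=max(1,int(np.ceil(max(np.linalg.norm(d)*100/vmax,np.linalg.norm(rv)/wmax))))
    out=[]
    for k in range(n):
        Rk=R0*Ro.from_rotvec(rv*k/n);t=Rk.inv().apply(d/n)*100;r=rv/n
        out.append(" ".join("%.2f"%v for v in t)+" "+" ".join("%.3f"%v for v in r)+" %g"%g)
    return n,"; ".join(out)
def st():
    p,R,s=cur();m=R.as_matrix()
    print("t %.2f p %s yaw_y %.3f z %s grip %.3f"%(s["time"],np.round(p,4),np.arctan2(m[1,1],m[0,1]),np.round(m[:,2],3),s["grip_width"]))
    print("F",np.round(s["ft_force"],2),"T",np.round(s["torque"],2),"q",np.round(s["joint_positions"],3))
    return p,R,s
E
python3 - <<'E'
from h import *
p,R,s=st()
print(rows(p,R,np.array([.5012,.0421,.34]),down(-.175),1,vmax=5.5))
E
```

```text
t 0.10 p [ 0.286  -0.5835  0.4037] yaw_y -1.115 z [-0.001  0.002 -1.   ] grip 1.001
F [-0.78 -0.   -0.09] T [0.01 0.01 0.03] q [ 1.129  0.322 -0.07   1.452  0.023  1.371 -0.057]
(13, '3.60 -3.59 0.50 -0.000 -0.000 -0.072 1; 3.85 -3.32 0.50 -0.000 -0.000 -0.072 1; 4.08 -3.03 0.49 -0.000 -0.000 -0.072 1; 4.29 -2.73 0.49 -0.000 -0.000 -0.072 1; 4.48 -2.41 0.49 -0.000 -0.000 -0.072 1; 4.64 -2.08 0.49 -0.000 -0.000 -0.072 1; 4.78 -1.74 0.49 -0.000 -0.000 -0.072 1; 4.89 -1.39 0.49 -0.000 -0.000 -0.072 1; 4.98 -1.04 0.49 -0.000 -0.000 -0.072 1; 5.04 -0.67 0.49 -0.000 -0.000 -0.072 1; 5.08 -0.31 0.49 -0.000 -0.000 -0.072 1; 5.09 0.06 0.49 -0.000 -0.000 -0.072 1; 5.07 0.43 0.49 -0.000 -0.000 -0.072 1')
```

Emit:
play_rows(targets="3.6 -3.6 0.5 0 0 -0.072 1; 3.85 -3.3 0.5 0 0 -0.072 1; 4.1 -3.0 0.5 0 0 -0.072 1; 4.3 -2.7 0.5 0 0 -0.072 1; 4.5 -2.4 0.5 0 0 -0.072 1; 4.65 -2.1 0.5 0 0 -0.072 1; 4.8 -1.75 0.5 0 0 -0.072 1; 4.9 -1.4 0.5 0 0 -0.072 1; 5.0 -1.0 0.5 0 0 -0.072 1; 5.0 -0.7 0.5 0 0 -0.072 1; 5.1 -0.3 0.5 0 0 -0.072 1; 5.1 0 0.5 0 0 -0.072 1; 5.1 0.4 0.5 0 0 -0.072 1; 0 0 0 0 0 0 1")

```text
time: 1.85
position: [0.4975, 0.0652, 0.3323]
tool_rot: [-2.377, -2.045, 0.002]
ft_force: [-0.6, -0.4, 0.1]
grip_width: 1.0
```

```bash
python3 - <<'E'
from h import *
p,R,s=st()
print(rows(p,R,np.array([.5012,.0421,.34]),down(-.175),1,vmax=5.5))
E
```

```text
t 1.85 p [0.4975 0.0652 0.3323] yaw_y -0.150 z [-0.005  0.004 -1.   ] grip 1.000
F [-0.55 -0.36  0.05] T [-0.05 -0.06  0.03] q [ 0.497  0.104 -0.71   1.883  0.068  1.185 -0.386]
(1, '-2.23 0.70 -0.78 -0.006 -0.003 0.025 1')
```

Emit:
play_rows(targets="-2.2 0.7 -0.5 0 0 0.025 1; 0 0 0 0 0 0 1")

```text
time: 2.1
position: [0.5012, 0.0385, 0.3371]
tool_rot: [-2.407, -2.01, 0.006]
ft_force: [0.7, -0.0, 0.9]
grip_width: 0.999
```

```bash
python3 - <<'E'
from h import *
p,R,s=st()
print(rows(p,R,np.array([.5012,.0421,.225]),down(-.175),1,vmax=2.5))
E
```

```text
t 2.10 p [0.5012 0.0385 0.3371] yaw_y -0.179 z [-0.007  0.002 -1.   ] grip 0.999
F [ 0.7  -0.01  0.87] T [-0.06 -0.08  0.02] q [ 0.526  0.099 -0.684  1.876  0.064  1.196 -0.359]
(5, '0.07 0.00 2.24 -0.001 -0.000 -0.001 1; 0.07 0.00 2.24 -0.001 -0.000 -0.001 1; 0.07 -0.00 2.24 -0.001 -0.000 -0.001 1; 0.07 -0.01 2.24 -0.001 -0.000 -0.001 1; 0.07 -0.01 2.24 -0.001 -0.000 -0.001 1')
```

Emit:
play_rows(targets="0.35 0 1 0 -0.006 0 1; 0 0 2.4 0 0 0 1; 0 0 2.4 0 0 0 1; 0 0 2.2 0 0 0 1; 0 0 1.6 0 0 0 1; 0 0 0.8 0 0 0 1; 0 0 0 0 0 0 1")

```text
time: 2.98
position: [0.5001, 0.037, 0.2279]
tool_rot: [2.422, 2.001, -0.016]
ft_force: [-0.3, 0.5, 0.4]
grip_width: 0.997
```

```bash
python3 - <<'E'
from h import *
p,R,s=st()
print(rows(p,R,np.array([.5012,.0421,.225]),down(-.175),1,vmax=2.5))
S,T=snap(1)
cv2.imwrite("pics/s1c.png",cv2.resize(S["pixels"][170:290,220:360],None,fx=5,fy=5,interpolation=cv2.INTER_CUBIC))
E
```

```text
t 2.98 p [0.5001 0.037  0.2279] yaw_y -0.190 z [-0.008 -0.007 -1.   ] grip 0.997
F [-0.28  0.51  0.37] T [ 0.03 -0.1   0.05] q [ 0.483  0.239 -0.668  1.986  0.183  0.984 -0.465]
(1, '0.52 0.01 0.29 -0.007 0.008 -0.015 1')
```

View pics/s1c.png

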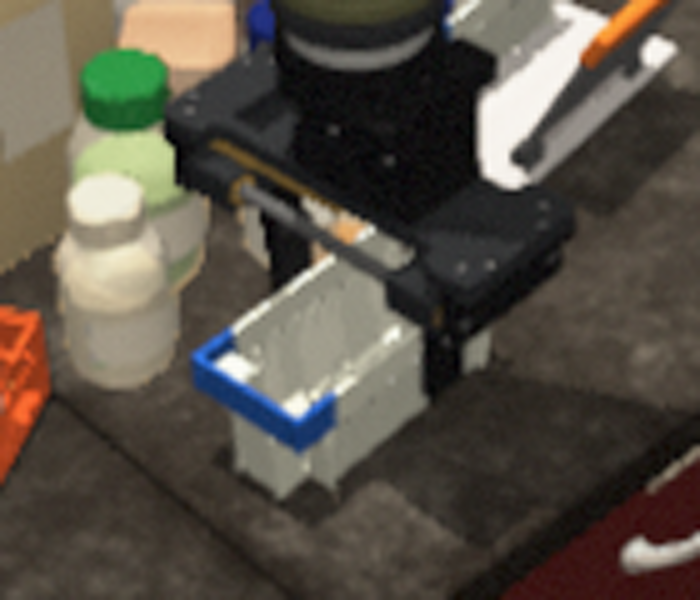

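Emit:
play_rows(targets="0.5 0 0.3 -0.007 0.008 -0.015 1; 0 0 0 0 0 0 1; 0 0 0 0 0 0 -0.2; 0 0 0 0 0 0 -1; 0 0 0 0 0 0 -1; 0 0 0 0 0 0 -1; 0 0 0 0 0 0 -1", newtons=20)

```text
time: 3.95
position: [0.5024, 0.0426, 0.2274]
tool_rot: [2.403, 2.018, 0.008]
ft_force: [0.2, -0.3, 0.6]
grip_width: 0.777
```

```bash
python3 - <<'E'
from h import *
p,R,s=st()
E
```

```text
t 3.95 p [0.5024 0.0426 0.2274] yaw_y -0.174 z [ 0.006 -0.    -1.   ] grip 0.777
F [ 0.23 -0.26  0.63] T [-0.02 -0.04 -0.01] q [ 0.479  0.241 -0.674  1.986  0.183  0.968 -0.458]
```

Emit:
play_rows(targets="0 0 -1 0 0 0 -1; 0 0 -2.5 0 0 0 -1; 0 0 -3.5 0 0 0 -1; 0 0 -3.5 0 0 0 -1; 0 0 -3 0 0 0 -1; 0 0 -1.5 0 0 0 -1; 0 0 0 0 0 0 -1")

```text
time: 4.82
position: [0.5004, 0.0429, 0.3832]
tool_rot: [2.403, 2.02, 0.005]
ft_force: [0.8, -0.0, -1.1]
grip_width: 0.782
```

```bash
python3 - <<'E'
from h import *
p,R,s=st()
print(rows(p,R,np.array([.50,-.08,.40]),down(-.175-1.5),-1,vmax=2.5))
E
```

```text
t 4.83 p [0.5004 0.0429 0.3832] yaw_y -0.173 z [ 0.004 -0.    -1.   ] grip 0.782
F [ 0.8  -0.03 -1.05] T [ 0.01 -0.04 -0.02] q [ 0.541  0.052 -0.694  1.821  0.036  1.277 -0.336]
(11, '-1.10 0.19 -0.15 0.000 -0.000 0.137 -1; -1.06 0.34 -0.15 0.000 -0.000 0.137 -1; -1.01 0.48 -0.15 0.000 -0.000 0.137 -1; -0.93 0.61 -0.15 0.000 -0.000 0.137 -1; -0.84 0.73 -0.15 0.000 -0.000 0.137 -1; -0.73 0.84 -0.15 0.000 -0.000 0.137 -1; -0.61 0.93 -0.15 0.000 -0.000 0.137 -1; -0.48 1.01 -0.15 0.000 -0.000 0.137 -1; -0.34 1.06 -0.15 0.000 -0.000 0.137 -1; -0.19 1.10 -0.15 0.000 -0.000 0.137 -1; -0.04 1.12 -0.15 0.000 -0.000 0.137 -1')
```

```bash
python3 - <<'E'
from h import *
X=cloud(load("top0.npz"))
for y0 in np.arange(-.14,.14,.02):
    m=(abs(X[...,1]-y0)<.008)&(X[...,0]>.25)&(X[...,0]<.75)
    t=X[m&(abs(X[...,2])<.008)][:,0];
    f=X[m&(X[...,2]>.03)][:,0]
    print("%.2f"%y0,"table min x %.3f"%t.min(), "obst min x %.3f"%(f.min() if len(f) else 9))
print(rows(np.array([.50,.043,.38]),down(-.173),np.array([.49,.05,.38]),down(-1.675),-1,wmax=.13))
E
```

```text
-0.14 table min x 0.335 obst min x 0.578
-0.12 table min x 0.341 obst min x 0.678
-0.10 table min x 0.344 obst min x 0.677
-0.08 table min x 0.351 obst min x 0.698
-0.06 table min x 0.357 obst min x 0.574
-0.04 table min x 0.360 obst min x 0.500
-0.02 table min x 0.366 obst min x 0.458
0.00 table min x 0.373 obst min x 0.461
0.02 table min x 0.376 obst min x 0.464
0.04 table min x 0.382 obst min x 0.467
0.06 table min x 0.388 obst min x 0.471
0.08 table min x 0.394 obst min x 0.474
0.10 table min x 0.398 obst min x 0.478
0.12 table min x 0.404 obst min x 0.480
0.14 table min x 0.411 obst min x 0.629
(12, '0.04 -0.09 0.00 0.000 0.000 0.125 -1; 0.03 -0.10 0.00 0.000 0.000 0.125 -1; 0.02 -0.10 0.00 0.000 0.000 0.125 -1; 0.01 -0.10 0.00 0.000 0.000 0.125 -1; -0.01 -0.10 0.00 0.000 0.000 0.125 -1; -0.02 -0.10 0.00 0.000 0.000 0.125 -1; -0.03 -0.10 0.00 0.000 0.000 0.125 -1; -0.04 -0.09 0.00 0.000 0.000 0.125 -1; -0.05 -0.09 0.00 0.000 0.000 0.125 -1; -0.06 -0.08 0.00 0.000 0.000 0.125 -1; -0.07 -0.07 0.00 0.000 0.000 0.125 -1; -0.08 -0.06 0.00 0.000 0.000 0.125 -1')
```

Emit:
play_rows(targets="0 0 0 0 0 0.06 -1; 0 0 0 0 0 0.12 -1; 0 0 0 0 0 0.13 -1; 0 0 0 0 0 0.13 -1; 0 0 0 0 0 0.13 -1; 0 0 0 0 0 0.13 -1; 0 0 0 0 0 0.13 -1; 0 0 0 0 0 0.13 -1; 0 0 0 0 0 0.13 -1; 0 0 0 0 0 0.13 -1; 0 0 0 0 0 0.13 -1; 0 0 0 0 0 0.08 -1; 0 0 0 0 0 0 -1")

```text
time: 6.45
position: [0.494, 0.0413, 0.3616]
tool_rot: [-3.137, 0.122, 0.051]
ft_force: [-0.4, -0.5, -1.2]
grip_width: 0.779
```

```bash
python3 - <<'E'
from h import *
p,R,s=st()
print(rows(p,R,np.array([.49,.05,.38]),down(-1.675),-1))
E
```

```text
t 6.45 p [0.494  0.0413 0.3616] yaw_y -1.648 z [-0.032  0.003 -0.999] grip 0.779
F [-0.4  -0.49 -1.21] T [ 0.01 -0.05  0.02] q [ 0.493  0.067 -0.646  1.851  0.034  1.269 -1.811]
(1, '-0.52 -0.84 -1.82 -0.000 0.032 0.027 -1')
```

Emit:
play_rows(targets="-0.5 -0.8 0 0 0.032 0.027 -1; 0 0 2 0 0 0 -1; 0 0 3 0 0 0 -1; 0 0 3 0 0 0 -1; 0 0 2.2 0 0 0 -1; 0 0 0.8 0 0 0 -1; 0 0 0 0 0 0 -1")

```text
time: 7.32
position: [0.4874, 0.0539, 0.2478]
tool_rot: [-3.136, 0.157, -0.01]
ft_force: [0.5, 0.3, -1.1]
grip_width: 0.782
```

```bash
python3 - <<'E'
from h import *
p,R,s=st()
print(rows(p,R,np.array([.49,.05,.229]),down(-1.675),-1))
E
```

```text
t 7.33 p [0.4874 0.0539 0.2478] yaw_y -1.671 z [ 0.006  0.001 -1.   ] grip 0.782
F [ 0.47  0.31 -1.14] T [0.03 0.05 0.05] q [ 0.45   0.174 -0.655  2.002  0.126  0.999 -1.937]
(1, '0.29 0.36 1.88 -0.002 -0.006 0.004 -1')
```

Emit:
play_rows(targets="0 0 1.0 0 -0.006 0 -1; 0 0 0.5 0 0 0 -1; 0 0 0.2 0 0 0 -1; 0 0 0 0 0 0 -1")

```text
time: 7.82
position: [0.4885, 0.0541, 0.2317]
tool_rot: [-3.136, 0.158, -0.006]
ft_force: [-0.7, 0.3, -1.2]
grip_width: 0.78
```

```bash
python3 - <<'E'
from h import *
p,R,s=st()
E
```

```text
t 7.83 p [0.4885 0.0541 0.2317] yaw_y -1.671 z [ 0.004  0.001 -1.   ] grip 0.780
F [-0.73  0.27 -1.23] T [-0.02  0.04 -0.04] q [ 0.441  0.202 -0.651  2.011  0.147  0.97  -1.954]
```

Emit:
play_rows(targets="0 0 0.35 0 0 0 -1; 0 0 0.1 0 0 0 -1; 0 0 0 0 0 0 -1")

```text
time: 8.2
position: [0.4888, 0.0541, 0.2276]
tool_rot: [-3.136, 0.158, -0.007]
ft_force: [-0.3, 0.4, 1.3]
grip_width: 0.78
```

```bash
python3 - <<'E'
from h import *
p,R,s=st()
E
```

```text
t 8.20 p [0.4888 0.0541 0.2276] yaw_y -1.671 z [ 0.005  0.001 -1.   ] grip 0.780
F [-0.29  0.44  1.28] T [0.06 0.25 0.  ] q [ 0.439  0.208 -0.65   2.014  0.153  0.961 -1.959]
```

Emit:
play_rows(targets="0 0 0 0 0 0 0.95; 0 0 0 0 0 0 1; 0 0 0 0 0 0 1; 0 0 -1 0 0 0 1; 0 0 -2.5 0 0 0 1; 0 0 -3 0 0 0 1; 0 0 -2 0 0 0 1; 0 0 -0.5 0 0 0 1; 0 0 0 0 0 -0.08 1; 0 0 -0.1 0 0 -0.16 1; 0 0 -0.1 0 0 -0.16 1; 0 0 -0.1 0 0 -0.16 1; 0 0 -0.1 0 0 -0.16 1; 0 0 -0.1 0 0 -0.16 1; 0 0 -0.1 0 0 -0.16 1; 0 0 -0.1 0 0 -0.16 1; 0 0 -0.1 0 0 -0.16 1; 0 0 -0.1 0 0 -0.16 1; 0 0 -0.1 0 0 -0.16 1")

```text
time: 10.58
position: [0.4862, 0.0545, 0.329]
tool_rot: [-2.146, -2.293, -0.002]
ft_force: [-0.2, 0.9, -0.3]
grip_width: 1.0
```

```bash
python3 - <<'E'
from h import *
p,R,s=st()
print(rows(p,R,np.array([.4888,.0541,.30]),down(1.47),1,wmax=.16))
E
```

```text
t 10.57 p [0.4862 0.0545 0.329 ] yaw_y 0.066 z [ 0.     0.002 -1.   ] grip 1.000
F [-0.24  0.94 -0.26] T [-0.03 -0.08 -0.03] q [ 0.56   0.076 -0.746  1.916  0.054  1.17  -0.139]
(9, '-0.01 0.03 0.32 0.000 -0.000 -0.156 1; -0.01 0.03 0.32 0.000 -0.000 -0.156 1; -0.01 0.03 0.32 0.000 -0.000 -0.156 1; -0.02 0.02 0.32 0.000 -0.000 -0.156 1; -0.02 0.02 0.32 0.000 -0.000 -0.156 1; -0.02 0.02 0.32 0.000 -0.000 -0.156 1; -0.03 0.01 0.32 0.000 -0.000 -0.156 1; -0.03 0.01 0.32 0.000 -0.000 -0.156 1; -0.03 0.00 0.32 0.000 -0.000 -0.156 1')
```

Emit:
play_rows(targets="0 0 0 0 0 -0.156 1; 0 0 0 0 0 -0.156 1; 0 0 0 0 0 -0.156 1; 0 0 0 0 0 -0.156 1; 0 0 0 0 0 -0.156 1; 0 0 0 0 0 -0.156 1; 0 0 0 0 0 -0.156 1; 0 0 0 0 0 -0.156 1; 0 0 0 0 0 -0.1 1; 0 0 0 0 0 0 1")

```text
time: 11.82
position: [0.4837, 0.0543, 0.3242]
tool_rot: [-0.172, -3.128, -0.003]
ft_force: [0.8, 0.5, 0.5]
grip_width: 0.997
```

```bash
python3 - <<'E'
from h import *
p,R,s=st()
print(rows(p,R,np.array([.4888,.0541,.30]),down(1.47),1,wmax=.16))
S,T=snap(2)
for n,d in(("top",T),("scene",S)):
    X=cloud(d)
    m=(np.hypot(X[...,0]-.49,X[...,1]-.054)<.1)&(X[...,2]>.06)&(X[...,2]<.073)
    p=X[m];print(n,"rim",len(p),cv2.minAreaRect(p[:,:2].astype(np.float32)*1000),np.median(p[:,2]))
E
```

```text
t 11.82 p [0.4837 0.0543 0.3242] yaw_y 1.461 z [-0.009  0.003 -1.   ] grip 0.997
F [0.82 0.47 0.51] T [ 0.11 -0.1  -0.02] q [ 0.628  0.086 -0.819  1.922  0.064  1.169  1.247]
(1, '-0.53 0.03 2.41 0.002 -0.009 -0.009 1')
top rim 17 ((543.9287109375, -13.081825256347656), (36.71906661987305, 17.892276763916016), 45.58852767944336) 0.06828078307650544
scene rim 517 ((481.829345703125, 31.829116821289062), (119.55773162841797, 151.71176147460938), 84.1562271118164) 0.0660338788432397
```

View pics/scene2.png

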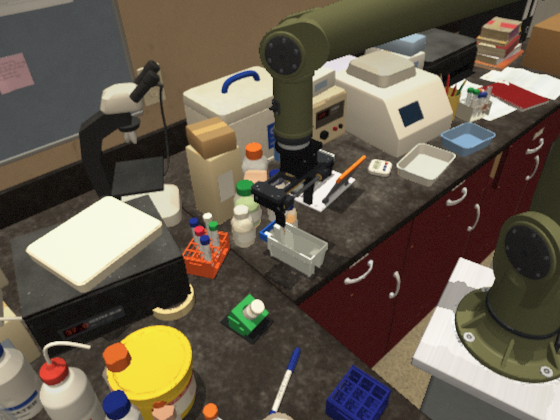

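Emit:
play_rows(targets="-0.5 0 0.5 0 -0.009 -0.009 1; 0 0 2 0 0 0 1; 0 0 2.5 0 0 0 1; 0 0 2 0 0 0 1; 0 0 1.2 0 0 0 1; 0 0 0.4 0 0 0 1; 0 0 0 0 0 0 1")

```text
time: 12.8
position: [0.4907, 0.0537, 0.235]
tool_rot: [0.165, 3.133, 0.004]
ft_force: [0.2, 0.8, 0.8]
grip_width: 0.997
```

```bash
python3 - <<'E'
from h import *
p,R,s=st()
print(rows(p,R,np.array([.4888,.0541,.228]),down(1.47),1,wmax=.16))
E
```

```text
t 12.80 p [0.4907 0.0537 0.235 ] yaw_y 1.466 z [ 0.004  0.002 -1.   ] grip 0.997
F [0.19 0.79 0.76] T [ 0.08 -0.14 -0.04] q [ 0.575  0.229 -0.799  2.     0.195  0.985  1.146]
(1, '0.20 0.02 0.70 0.003 0.004 -0.004 1')
```

Emit:
play_rows(targets="0.15 0 0.6 0 0.004 0 1; 0 0 0.1 0 0 0 1; 0 0 0 0 0 0 -0.2; 0 0 0 0 0 0 -1; 0 0 0 0 0 0 -1; 0 0 0 0 0 0 -1; 0 0 0 0 0 0 -1; 0 0 -1 0 0 0 -1; 0 0 -2.5 0 0 0 -1; 0 0 -3 0 0 0 -1; 0 0 -3 0 0 0 -1; 0 0 -3 0 0 0 -1; 0 0 -1.5 0 0 0 -1; 0 0 0 0 0 0 -1")

```text
time: 14.55
position: [0.4886, 0.0541, 0.3752]
tool_rot: [0.163, 3.135, 0.003]
ft_force: [-0.2, -1.1, -1.4]
grip_width: 0.779
```

```bash
python3 - <<'E'
from h import *
p,R,s=st()
print(rows(p,R,np.array([.50,-.10,.38]),down(.7),-1,wmax=.12))
E
```

```text
t 14.55 p [0.4886 0.0541 0.3752] yaw_y 1.467 z [ 0.002  0.002 -1.   ] grip 0.779
F [-0.2  -1.1  -1.36] T [ 0.06 -0.18  0.03] q [ 0.651  0.039 -0.824  1.851  0.029  1.262  1.286]
(7, '-0.39 -2.17 -0.07 0.000 0.000 0.110 -1; -0.63 -2.12 -0.07 0.000 0.000 0.110 -1; -0.85 -2.04 -0.07 0.000 0.000 0.110 -1; -1.07 -1.93 -0.07 0.000 0.000 0.110 -1; -1.28 -1.80 -0.07 0.000 0.000 0.110 -1; -1.47 -1.65 -0.07 0.000 0.000 0.110 -1; -1.64 -1.48 -0.07 0.000 0.000 0.110 -1')
```

```bash
python3 - <<'E'
from h import *
p,R,s=cur()
print(rows(p,R,np.array([.50,-.21,.41]),down(-.083),-1,wmax=.13))
E
```

```text
(12, '-0.32 -2.18 -0.29 0.000 0.000 0.129 -1; -0.60 -2.12 -0.29 0.000 0.000 0.129 -1; -0.87 -2.02 -0.29 0.000 0.000 0.129 -1; -1.12 -1.90 -0.29 0.000 0.000 0.129 -1; -1.36 -1.73 -0.29 0.000 0.000 0.129 -1; -1.57 -1.55 -0.29 0.000 0.000 0.129 -1; -1.76 -1.33 -0.29 0.000 0.000 0.129 -1; -1.91 -1.09 -0.29 0.000 0.000 0.129 -1; -2.04 -0.84 -0.29 0.000 0.000 0.129 -1; -2.13 -0.57 -0.29 0.000 0.000 0.129 -1; -2.18 -0.29 -0.29 0.000 0.000 0.129 -1; -2.20 -0.01 -0.29 0.000 0.000 0.129 -1')
```

Emit:
play_rows(targets="-0.2 -1.2 -0.6 0 0 0.06 -1; -0.6 -2.1 -0.5 0 0 0.13 -1; -0.9 -2 -0.5 0 0 0.13 -1; -1.1 -1.9 -0.4 0 0 0.13 -1; -1.4 -1.7 -0.4 0 0 0.13 -1; -1.6 -1.5 -0.4 0 0 0.13 -1; -1.8 -1.3 -0.4 0 0 0.13 -1; -1.9 -1.1 -0.4 0 0 0.13 -1; -2 -0.8 -0.4 0 0 0.13 -1; -2.1 -0.6 -0.4 0 0 0.13 -1; -2.2 -0.3 -0.4 0 0 0.13 -1; -2.2 0 -0.3 0 0 0.13 -1; 0 0 0 0 0 0 -1")

```text
time: 16.18
position: [0.5025, -0.2197, 0.4114]
tool_rot: [-2.32, -2.082, 0.021]
ft_force: [0.0, -0.1, -1.3]
grip_width: 0.775
```

```bash
python3 - <<'E'
from h import *
p,R,s=st()
print(rows(p,R,np.array([.6038,-.2257,.41]),down(-.083),-1,wmax=.13,vmax=2.5))
E
```

```text
t 16.18 p [ 0.5025 -0.2197  0.4114] yaw_y -0.108 z [-0.026  0.009 -1.   ] grip 0.775
F [ 0.03 -0.15 -1.3 ] T [-0.01 -0.13  0.01] q [ 0.851  0.147 -0.535  1.669  0.076  1.375  0.195]
(5, '0.10 2.03 -0.03 -0.005 -0.001 -0.005 -1; 0.09 2.03 -0.02 -0.005 -0.001 -0.005 -1; 0.08 2.03 -0.00 -0.005 -0.001 -0.005 -1; 0.07 2.03 0.01 -0.005 -0.001 -0.005 -1; 0.06 2.03 0.02 -0.005 -0.001 -0.005 -1')
```

Emit:
play_rows(targets="0.1 1.4 0 -0.012 0 -0.012 -1; 0.1 2.1 0 -0.005 0 -0.005 -1; 0.1 2.2 0 -0.005 0 -0.005 -1; 0.1 2 0 -0.005 0 0 -1; 0 1.2 0 0 0 0 -1; 0 0.6 0 0 0 0 -1; 0 0 0 0 0 0 -1")

```text
time: 17.05
position: [0.6036, -0.2175, 0.4071]
tool_rot: [-2.29, -2.138, -0.013]
ft_force: [-0.4, -0.7, -1.6]
grip_width: 0.78
```

```bash
python3 - <<'E'
from h import *
np.set_printoptions(precision=4,suppress=True)
p,R,s=st()
print(rows(p,R,np.array([.6038,-.2257,.41]),down(-.083),-1,wmax=.13,vmax=2.5))
S,T=snap(3)
zt=p[2]-.164-.0634+.068
for n,d in(("top",T),("scene",S)):
    X=cloud(d)
    m=(np.hypot(X[...,0]-p[0],X[...,1]-p[1])<.1)&(abs(X[...,2]-zt)<.012)
    q=X[m];print(n,zt,"rim",len(q),np.median(q[:,2]),q.min(0),q.max(0))
for n,d in(("top",T),("scene",S)):
    u,v=proj(d,[p[0],p[1],zt]).astype(int);print(n,u,v);u0=max(u-70,0);v0=max(v-55,0)
    cv2.imwrite(f"pics/{n}3c.png",cv2.resize(d["pixels"][v0:v0+110,u0:u0+140],None,fx=5,fy=5,interpolation=cv2.INTER_CUBIC));print(u0,v0)
E
```

```text
t 17.05 p [ 0.6036 -0.2175  0.4071] yaw_y -0.069 z [ 0.     0.012 -1.   ] grip 0.780
F [-0.45 -0.71 -1.57] T [-0.   -0.03 -0.02] q [ 0.737  0.353 -0.553  1.453  0.173  1.39   0.111]
(1, '-0.82 0.07 -0.30 -0.001 -0.012 0.014 -1')
top 0.24768100256010717 rim 140 0.24376684957172134 [ 0.5715 -0.1896  0.2357] [ 0.641  -0.1316  0.2541]
scene 0.24768100256010717 rim 474 0.24311001230317084 [ 0.5553 -0.2874  0.2357] [ 0.6494 -0.1316  0.2592]
top 351 174
281 119
scene 309 108
239 53
```

View pics/scene3c.png

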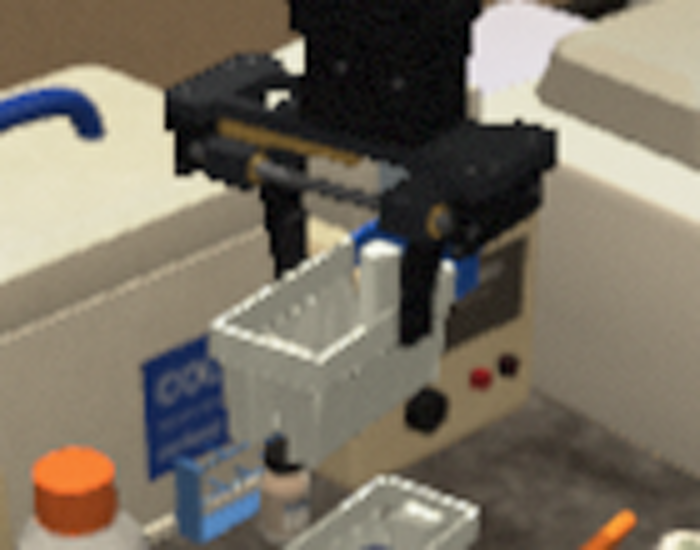

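View pics/top3c.png

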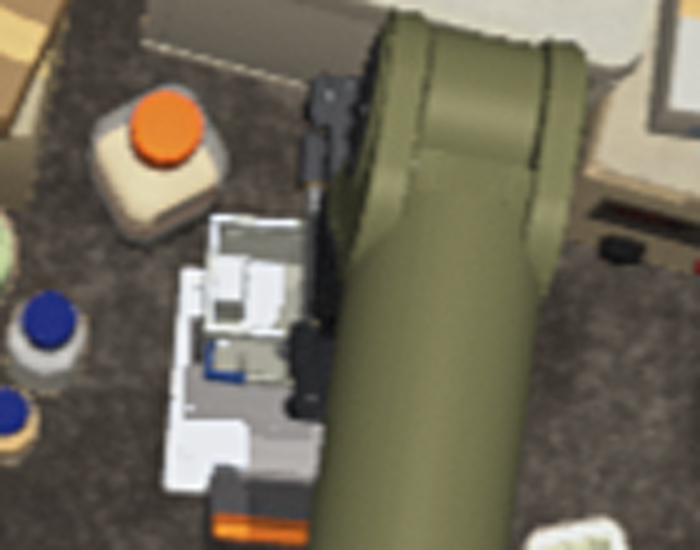

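```bash
python3 - <<'E'
from h import *
np.set_printoptions(precision=4,suppress=True)
p=np.array([.6036,-.2175,.4071]);yaw=-.069
lx=np.array([np.cos(yaw),np.sin(yaw)]);ly=np.array([-np.sin(yaw),np.cos(yaw)])
for n in("top","scene"):
    X=cloud(load(n+"3.npz"));q=X[...,:2]-p[:2];x=q@lx;y=q@ly;z=X[...,2]
    # top profile: for bins in y, on near wall x~-.034..-.028
    for xs in((-.04,-.026),(.026,.04)):
        m=(x>xs[0])&(x<xs[1])&(z>.2)&(z<.30)
        print(n,xs,[(round(b*1000),round(float(np.percentile(z[m&(y>=b)&(y<b+.01)],90)),4)) for b in np.arange(-.1,.1,.01) if (m&(y>=b)&(y<b+.01)).sum()>2])
    m=(abs(x)<.025)&(z>.23)&(z<.252)&(y>.05);print("end y",np.sort(y[m])[-12:],x[m].min(),x[m].max())
    m=(y>.03)&(y<.06)&(z>.237)&(z<.252)&(abs(x)<.05);print("x range",np.percentile(x[m],[2,98]))
E
```

```text
top (-0.04, -0.026) [(30, 0.2453), (40, 0.2497), (50, 0.2456), (60, 0.2494), (70, 0.2484), (80, 0.249)]
top (0.026, 0.04) [(20, 0.2271), (30, 0.2472), (40, 0.2444), (50, 0.248), (60, 0.2469), (70, 0.2481), (80, 0.2477)]
end y [0.0832 0.0834 0.0837 0.0838 0.0838 0.0838 0.0839 0.084  0.084  0.084
 0.084  0.0841] -0.024635010461184163 0.024493549286027313
x range [-0.0351  0.0323]
scene (-0.04, -0.026) [(-70, 0.2427), (-60, 0.2433), (-50, 0.2432), (-40, 0.2453), (-30, 0.2382), (-20, 0.2099), (-10, 0.2133), (0, 0.2634), (10, 0.2553), (20, 0.2443), (30, 0.2437), (40, 0.2459), (50, 0.2446), (60, 0.2444), (70, 0.2427), (80, 0.247)]
scene (0.026, 0.04) [(-70, 0.2443), (-60, 0.2467), (-50, 0.2436), (-40, 0.2425), (-30, 0.2434), (-20, 0.2459), (-10, 0.2841), (0, 0.2812), (10, 0.2852), (20, 0.2469), (30, 0.246), (40, 0.2441), (50, 0.2466), (60, 0.2472), (70, 0.2473), (80, 0.2442)]
end y [0.0829 0.083  0.0831 0.0832 0.0833 0.0833 0.0834 0.0835 0.0836 0.0836
 0.0844 0.0845] -0.023701734231954638 0.02492862808447564
x range [-0.0382  0.0302]
```

```bash
python3 - <<'E'
from h import *
p,R,s=st()
print(rows(p,R,np.array([.6058,-.2335,.33]),down(-.083),-1,wmax=.13,vmax=2.5))
E
```

```text
t 17.15 p [ 0.6031 -0.2178  0.4073] yaw_y -0.069 z [ 0.     0.012 -1.   ] grip 0.782
F [ 0.56 -0.37 -1.68] T [-0.03 -0.06 -0.01] q [ 0.737  0.351 -0.553  1.454  0.173  1.391  0.111]
(4, '-0.41 0.10 1.93 -0.000 -0.003 0.003 -1; -0.40 0.10 1.93 -0.000 -0.003 0.003 -1; -0.40 0.10 1.93 -0.000 -0.003 0.003 -1; -0.39 0.10 1.93 -0.000 -0.003 0.003 -1')
```

Emit:
play_rows(targets="-0.7 0.2 0.8 0 -0.012 0.01 -1; -0.7 0.1 1.8 0 0 0 -1; -0.2 0 2 0 0 0 -1; 0 0 1.6 0 0 0 -1; 0 0 0.6 0 0 0 -1; 0 0 0 0 0 0 -1")

```text
time: 17.9
position: [0.603, -0.2362, 0.3327]
tool_rot: [-2.309, -2.127, 0.006]
ft_force: [0.3, 0.1, -1.7]
grip_width: 0.778
```

```bash
python3 - <<'E'
from h import *
p,R,s=st()
print(rows(p,R,np.array([.6058,-.2335,.315]),down(-.083),-1,wmax=.13,vmax=2.5))
E
```

```text
t 17.90 p [ 0.603  -0.2362  0.3327] yaw_y -0.082 z [-0.004 -0.001 -1.   ] grip 0.778
F [ 0.29  0.08 -1.73] T [-0.   -0.09 -0.06] q [ 0.742  0.408 -0.53   1.533  0.214  1.263  0.1  ]
(1, '0.30 0.27 1.77 -0.004 0.002 0.001 -1')
```

Emit:
play_rows(targets="0.25 0.25 0.8 -0.004 0 0 -1; 0 0 0.7 0 0 0 -1; 0 0 0.2 0 0 0 -1; 0 0 0 0 0 0 -1")

```text
time: 18.4
position: [0.6066, -0.2332, 0.316]
tool_rot: [2.307, 2.127, 0.0]
ft_force: [0.6, -0.1, -1.5]
grip_width: 0.781
```

```bash
python3 - <<'E'
from h import *
np.set_printoptions(precision=4,suppress=True)
p,R,s=st()
print(rows(p,R,np.array([.6058,-.2335,.305]),down(-.083),-1,wmax=.13,vmax=2.5))
S,T=snap(4)
yaw=-.083
lx=np.array([np.cos(yaw),np.sin(yaw)]);ly=np.array([-np.sin(yaw),np.cos(yaw)])
zt=p[2]-.164+.0046
for n,d in(("top",T),("scene",S)):
    X=cloud(d);q=X[...,:2]-p[:2];x=q@lx;y=q@ly;z=X[...,2]
    m=(abs(x)<.025)&(abs(z-zt)<.01)&(y>.05)&(y<.1);print(n,"end y",np.percentile(y[m],[95,98]))
    m=(y>.03)&(y<.065)&(abs(z-zt)<.009)&(abs(x)<.05);print("x range",np.percentile(x[m],[2,98]))
u,v=proj(S,[p[0],p[1],.1]).astype(int)
cv2.imwrite("pics/s4c.png",cv2.resize(S["pixels"][v-60:v+60,u-70:u+70],None,fx=5,fy=5,interpolation=cv2.INTER_CUBIC))
E
```

```text
t 18.40 p [ 0.6066 -0.2332  0.316 ] yaw_y -0.081 z [ 0.002 -0.002 -1.   ] grip 0.781
F [ 0.61 -0.07 -1.49] T [-0.01 -0.08 -0.01] q [ 0.735  0.423 -0.529  1.548  0.223  1.228  0.089]
(1, '-0.03 -0.08 1.10 0.003 0.002 0.002 -1')
top end y [0.0817 0.082 ]
x range [-0.0345  0.0343]
scene end y [0.0812 0.0814]
x range [-0.0376  0.0319]
```

View pics/s4c.png

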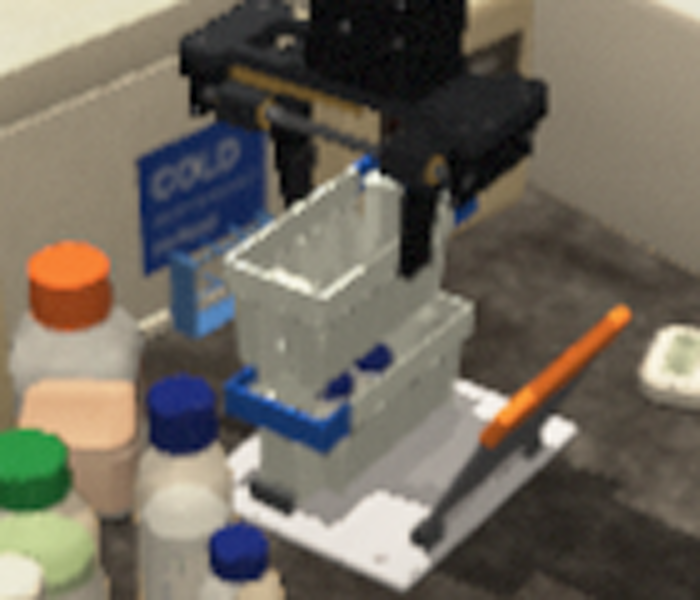

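Emit:
play_rows(targets="0.12 -0.12 0.7 0.003 0.002 0 -1; 0 0 0.4 0 0 0 -1; 0 0 0 0 0 0 -1")

```text
time: 18.88
position: [0.6054, -0.2321, 0.3047]
tool_rot: [2.31, 2.129, -0.0]
ft_force: [-0.4, -0.1, -0.1]
grip_width: 0.778
```

```bash
python3 - <<'E'
from h import *
p,R,s=st()
print(rows(p,R,np.array([.605,-.2318,.294]),down(-.083),-1,wmax=.13,vmax=2.5))
E
```

```text
t 18.88 p [ 0.6054 -0.2321  0.3047] yaw_y -0.082 z [-0. -0. -1.] grip 0.778
F [-0.43 -0.09 -0.11] T [ 0.01 -0.08  0.01] q [ 0.734  0.431 -0.527  1.562  0.227  1.21   0.084]
(1, '0.02 -0.04 1.07 -0.000 0.000 0.001 -1')
```

Emit:
play_rows(targets="0 0 0.4 0 0 0 -1; 0 0 0 0 0 0 -1")

```text
time: 19.12
position: [0.6054, -0.2321, 0.3004]
tool_rot: [2.31, 2.129, -0.0]
ft_force: [0.0, -1.0, -1.3]
grip_width: 0.778
```

```bash
python3 - <<'E'
from h import *
for i in range(1): p,R,s=st()
from bench import ctrl
ctrl.get_image("top");print(ctrl.get_state()["ft_force"]);ctrl.get_image("top");print(ctrl.get_state()["ft_force"])
E
```

```text
t 19.12 p [ 0.6054 -0.2321  0.3004] yaw_y -0.082 z [-0. -0. -1.] grip 0.778
F [ 0.02 -0.97 -1.32] T [ 0.05 -0.1   0.  ] q [ 0.733  0.434 -0.526  1.567  0.229  1.203  0.083]
[-0.18842596 -0.45180421 -1.24093558]
[-0.05647395  0.14104556 -1.19334789]
```

Free so far, so I continue down in small steps.

Emit:
play_rows(targets="0 0 0.35 0 0 0 -1; 0 0 0 0 0 0 -1")

```text
time: 19.48
position: [0.6055, -0.2322, 0.2974]
tool_rot: [2.31, 2.128, 0.0]
ft_force: [-0.3, -0.1, -1.4]
grip_width: 0.781
```

Emit:
play_rows(targets="0 0 0.2 0 0 0 -1; 0 0 0 0 0 0 -1")

```text
time: 19.73
position: [0.6056, -0.2322, 0.2954]
tool_rot: [2.309, 2.128, 0.0]
ft_force: [0.2, 0.3, -1.2]
grip_width: 0.78
```

Emit:
play_rows(targets="0 0 0.1 0 0 0 -1; 0 0 0 0 0 0 -1")

```text
time: 19.98
position: [0.6056, -0.2321, 0.2953]
tool_rot: [2.309, 2.128, -0.0]
ft_force: [-1.2, -0.8, -1.7]
grip_width: 0.78
```

Emit:
play_rows(targets="0 0 0.2 0 0 0 -1; 0 0 0 0 0 0 -1")

```text
time: 20.23
position: [0.6056, -0.232, 0.2954]
tool_rot: [2.309, 2.127, -0.001]
ft_force: [-0.6, 0.3, -2.2]
grip_width: 0.778
```

Emit:
play_rows(targets="0 0 0.2 0 0 0 -1; 0 0 0 0 0 0 -1")

```text
time: 20.48
position: [0.6056, -0.2319, 0.2953]
tool_rot: [2.309, 2.126, -0.002]
ft_force: [-1.1, 0.1, -2.1]
grip_width: 0.779
```

```bash
python3 - <<'E'
from h import *
S,T=snap(5);st()
cv2.imwrite("pics/s5c.png",cv2.resize(S["pixels"][20:230,200:480],None,fx=2.8,fy=2.8,interpolation=cv2.INTER_CUBIC))
E
```

```text
t 20.57 p [ 0.6057 -0.2319  0.2952] yaw_y -0.082 z [ 0.001 -0.003 -1.   ] grip 0.778
F [-2.61  0.25  3.03] T [ 0.12  0.46 -0.09] q [ 0.731  0.438 -0.525  1.572  0.233  1.192  0.079]
```

View pics/s5c.png

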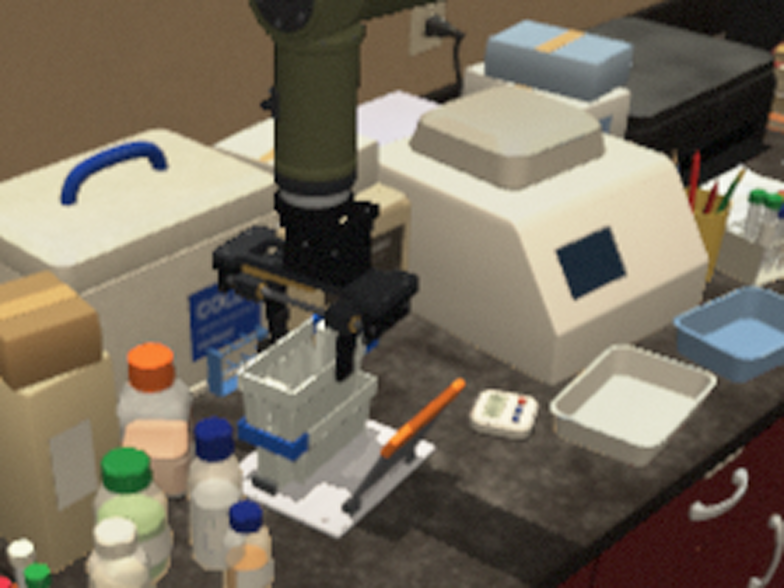

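View pics/top5.png

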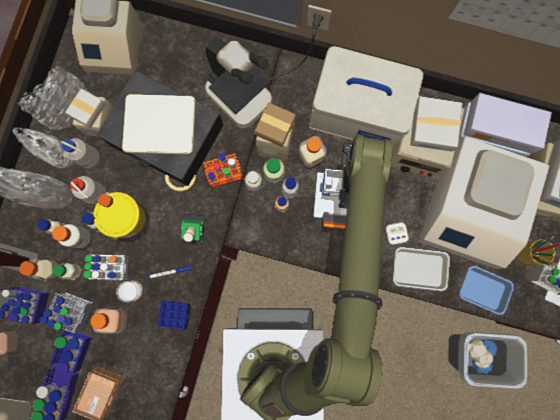

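```bash
python3 - <<'E'
from h import *
np.set_printoptions(precision=4,suppress=True)
p,R,s=st()
yaw=-.083
lx=np.array([np.cos(yaw),np.sin(yaw)]);ly=np.array([-np.sin(yaw),np.cos(yaw)])
zt=.134
for n in("top","scene"):
    d=load(n+"5.npz")
    X=cloud(d);q=X[...,:2]-p[:2];x=q@lx;y=q@ly;z=X[...,2]
    m=(abs(x)<.025)&(abs(z-zt)<.01)&(y>.05)&(y<.1);print(n,"end y",np.percentile(y[m],[95,98]),"z",np.median(z[m]))
    m=(y>.03)&(y<.065)&(abs(z-zt)<.009)&(abs(x)<.05);print("x range",np.percentile(x[m],[2,98]))
    m=(abs(x)<.05)&(abs(z-zt)<.006)&(y>-.08)&(y<-.03);print("far end",m.sum(),np.median(z[m]) if m.sum() else 0)
    # lower rim
    m=(abs(x)<.045)&(abs(z-.0745)<.006)&(abs(y)<.11);print("lower",m.sum(),np.percentile(x[m],[2,98]),np.percentile(y[m],[1,99]))
    d0=cloud(load(n+"0.npz"));q=d0[...,:2]-p[:2];x=q@lx;y=q@ly;z=d0[...,2]
    m=(abs(x)<.045)&(abs(z-.0745)<.006)&(abs(y)<.11);print("lower0",m.sum(),np.percentile(x[m],[2,98]),np.percentile(y[m],[1,99]))
E
```

```text
t 20.57 p [ 0.6057 -0.2319  0.2952] yaw_y -0.082 z [ 0.001 -0.003 -1.   ] grip 0.778
F [-2.61  0.25  3.03] T [ 0.12  0.46 -0.09] q [ 0.731  0.438 -0.525  1.572  0.233  1.192  0.079]
top end y [0.0817 0.0817] z 0.12826364649935929
x range [-0.0345  0.0337]
far end 0 0
lower 126 [-0.0359  0.0299] [0.023  0.0824]
lower0 217 [-0.0364  0.0328] [-0.0672  0.0819]
scene end y [0.0812 0.0819] z 0.1296525935951286
x range [-0.0379  0.0304]
far end 20 0.13248492706235748
lower 304 [-0.0393  0.0256] [-0.0701  0.0819]
lower0 295 [-0.0391  0.0298] [-0.0717  0.0814]
```

Emit:
play_rows(targets="0 0 0 0 0 0 0.7; 0 0 0 0 0 0 0.9; 0 0 0 0 0 0 1; 0 0 0 0 0 0 1")

```text
time: 21.08
position: [0.6062, -0.232, 0.2943]
tool_rot: [2.308, 2.126, 0.001]
ft_force: [0.8, 0.6, 0.1]
grip_width: 0.99
```

```bash
python3 - <<'E'
from h import *
np.set_printoptions(precision=4,suppress=True)
p,R,s=st();p=np.array([.6057,-.2319,.2952])
snap(6)
yaw=-.083
lx=np.array([np.cos(yaw),np.sin(yaw)]);ly=np.array([-np.sin(yaw),np.cos(yaw)])
for n in("top","scene"):
  for k in "56":
    d=load(n+k+".npz")
    X=cloud(d);q=X[...,:2]-p[:2];x=q@lx;y=q@ly;z=X[...,2]
    m=(abs(x)<.03)&(abs(z-.134)<.012)&(y>.077)&(y<.083);print(n,k,"end z",m.sum(),np.percentile(z[m],[50,90]))
    m=(abs(x+.034)<.004)&(abs(z-.134)<.012)&(y>.03)&(y<.08);print(n,k,"near side z",m.sum(),np.percentile(z[m],[50,90]))
    m=(abs(x-.030)<.005)&(abs(z-.134)<.012)&(y>.03)&(y<.08);print(n,k,"far side z",m.sum(),np.percentile(z[m],[50,90]))
    m=(abs(x)<.04)&(abs(z-.134)<.012)&(y>-.08)&(y<-.03);print(n,k,"blue z",m.sum(),np.percentile(z[m],[50,90]) if m.sum() else 0)
E
```

```text
t 21.07 p [ 0.6062 -0.232   0.2943] yaw_y -0.082 z [ 0.003 -0.002 -1.   ] grip 0.990
F [0.81 0.62 0.13] T [ 0.02 -0.12 -0.01] q [ 0.731  0.44  -0.524  1.573  0.233  1.189  0.079]
top 5 end z 30 [0.1335 0.1371]
top 5 near side z 27 [0.1325 0.1376]
top 5 far side z 33 [0.1325 0.1388]
top 5 blue z 0 0
top 6 end z 27 [0.1333 0.1391]
top 6 near side z 29 [0.1313 0.138 ]
top 6 far side z 35 [0.131  0.1384]
top 6 blue z 0 0
scene 5 end z 64 [0.1293 0.1336]
scene 5 near side z 52 [0.1299 0.1343]
scene 5 far side z 47 [0.1302 0.1341]
scene 5 blue z 44 [0.1272 0.1337]
scene 6 end z 64 [0.1277 0.134 ]
scene 6 near side z 59 [0.1296 0.134 ]
scene 6 far side z 47 [0.1301 0.1347]
scene 6 blue z 46 [0.1259 0.1338]
```

```bash
cat >> h.py <<'E'
def tilted(tilt,az,yawref):
    a=np.array([np.sin(tilt)*np.cos(az),np.sin(tilt)*np.sin(az),np.cos(tilt)]);z=-a
    y=np.array([np.cos(yawref),np.sin(yawref),0]);y-=z*(y@z);y/=np.linalg.norm(y);x=np.cross(y,z)
    return a,Ro.from_matrix(np.stack([x,y,z],1))
E
python3 - <<'E'
from h import *
p,R,s=cur()
print(rows(p+[0,0,.11],R,np.array([.43,.26,.37]),down(1.518),1,wmax=.15,vmax=5))
E
```

```text
(11, '4.33 -1.96 0.30 0.000 0.000 -0.145 1; 4.57 -1.31 0.30 0.000 0.000 -0.145 1; 4.71 -0.64 0.30 0.000 0.000 -0.145 1; 4.75 0.05 0.30 0.000 0.000 -0.145 1; 4.69 0.74 0.30 0.000 0.000 -0.145 1; 4.54 1.41 0.31 0.000 0.000 -0.145 1; 4.28 2.05 0.31 0.000 0.000 -0.145 1; 3.94 2.65 0.31 0.000 0.000 -0.145 1; 3.52 3.20 0.31 0.000 0.000 -0.145 1; 3.02 3.67 0.31 0.000 0.000 -0.145 1; 2.45 4.07 0.31 0.000 0.000 -0.145 1')
```

Emit:
play_rows(targets="0 0 -0.8 0 0 0 1; 0 0 -2 0 0 0 1; 0 0 -3 0 0 0 1; 0 0 -3.5 0 0 0 1; 0 0 -2 0 0 0 1; 0 0 0 0 0 0 1")

```text
time: 21.92
position: [0.6062, -0.2312, 0.4182]
tool_rot: [2.303, 2.123, 0.005]
ft_force: [0.4, 0.3, -0.6]
grip_width: 1.002
```

Emit:
play_rows(targets="2.5 -1.2 0 0 0 -0.08 1; 4.5 -1.5 0.2 0 0 -0.145 1; 4.7 -0.7 0.2 0 0 -0.145 1; 4.7 0 0.2 0 0 -0.145 1; 4.7 0.7 0.2 0 0 -0.145 1; 4.5 1.4 0.2 0 0 -0.145 1; 4.3 2 0.2 0 0 -0.145 1; 4 2.6 0.2 0 0 -0.145 1; 3.5 3.2 0.2 0 0 -0.145 1; 3 3.6 0.2 0 0 -0.145 1; 2 3 0.2 0 0 -0.145 1; 0 0 0 0 0 0 1")

```text
time: 23.42
position: [0.4457, 0.248, 0.3897]
tool_rot: [0.113, 3.133, -0.012]
ft_force: [0.5, -0.5, -0.3]
grip_width: 0.999
```

```bash
python3 - <<'E'
from h import *
p,R,s=st()
a,Rt=tilted(np.radians(27),np.radians(177),1.518)
cap=np.array([.437,.2685,.081])
print(a,cap+.151*a)
print(rows(p,R,cap+.221*a,Rt,1,wmax=.1,vmax=3))
snap(7)
E
```

```text
t 23.43 p [0.4457 0.248  0.3897] yaw_y 1.499 z [ 0.006 -0.008 -1.   ] grip 0.999
F [ 0.47 -0.5  -0.25] T [ 0.11 -0.15 -0.03] q [ 0.425  0.111 -1.038  1.786  0.11   1.3    0.859]
[-0.45336832  0.02376003  0.89100652] [0.36854138 0.27208776 0.21554199]
(6, '1.85 0.31 1.85 -0.002 -0.077 -0.003 1; 1.99 0.31 1.70 -0.002 -0.077 -0.003 1; 2.12 0.32 1.54 -0.002 -0.077 -0.003 1; 2.23 0.32 1.37 -0.002 -0.077 -0.003 1; 2.33 0.32 1.20 -0.002 -0.077 -0.003 1; 2.41 0.33 1.02 -0.002 -0.077 -0.003 1')
```

View pics/scene7.png

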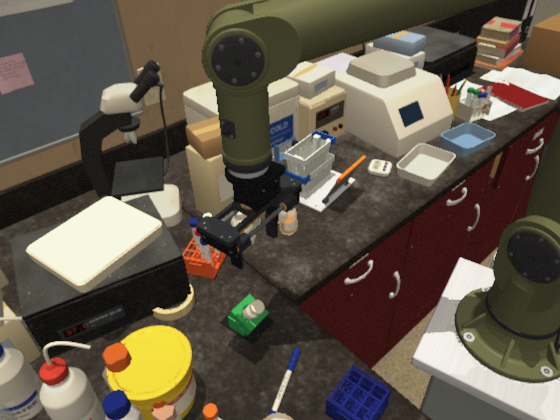

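Emit:
play_rows(targets="1.5 0.3 1.2 0 -0.06 0 1; 2 0.3 1.7 0 -0.077 0 1; 2.1 0.3 1.5 0 -0.077 0 1; 2.2 0.3 1.4 0 -0.077 0 1; 2.3 0.3 1.2 0 -0.077 0 1; 2 0.3 0.8 0 -0.06 0 1; 0 0 0 0 0 0 1")

```text
time: 24.4
position: [0.3494, 0.2604, 0.2866]
tool_rot: [0.142, 2.687, -0.046]
ft_force: [1.2, -0.1, 0.2]
grip_width: 0.997
```

```bash
python3 - <<'E'
from h import *
p,R,s=st()
a,Rt=tilted(np.radians(27),np.radians(177),1.518)
cap=np.array([.437,.2685,.081])
print(rows(p,R,cap+.221*a,Rt,1,wmax=.1,vmax=3))
E
```

```text
t 24.40 p [0.3494 0.2604 0.2866] yaw_y 1.463 z [ 0.433 -0.056 -0.9  ] grip 0.997
F [ 1.23 -0.12  0.2 ] T [ 0.14  0.34 -0.04] q [ 0.419 -0.251 -1.143  2.202  0.166  0.754  0.615]
(1, '1.63 1.20 0.17 -0.033 -0.020 -0.045 1')
```

Emit:
play_rows(targets="1.3 1 1 -0.03 -0.02 -0.04 1; 0.3 0.2 0.8 0 0 0 1; 0 0 0 0 0 0 1")

```text
time: 24.78
position: [0.3487, 0.2707, 0.2659]
tool_rot: [0.089, 2.667, -0.018]
ft_force: [0.5, 0.2, 0.2]
grip_width: 0.998
```

```bash
python3 - <<'E'
from h import *
p,R,s=st()
a,Rt=tilted(np.radians(27),np.radians(177),1.518)
cap=np.array([.437,.2685,.081])
print(rows(p,R,cap+.20*a,Rt,1,wmax=.1,vmax=3))
S,T=snap(8)
for n,d in(("top",T),("scene",S)):
    u,v=proj(d,cap).astype(int);u0=u-50;v0=v-40
    cv2.imwrite(f"pics/{n}8c.png",cv2.resize(d["pixels"][v0:v0+80,u0:u0+100],None,fx=6,fy=6,interpolation=cv2.INTER_CUBIC))
    # project grasp line
    for k in(.11,.164,.182,.2): print(n,k,(np.array(proj(d,p+R.apply([0,0,k])))-[u0,v0])*6)
E
```

```text
t 24.77 p [0.3487 0.2707 0.2659] yaw_y 1.504 z [ 0.455 -0.028 -0.89 ] grip 0.998
F [0.53 0.18 0.2 ] T [ 0.11  0.38 -0.02] q [ 0.477 -0.208 -1.24   2.223  0.244  0.681  0.55 ]
(1, '0.53 0.24 0.48 -0.004 0.002 -0.013 1')
top 0.11 [273.74720493 307.72841192]
top 0.164 [295.92730922 264.61209262]
top 0.182 [303.00241656 250.85865922]
top 0.2 [309.92686492 237.39809463]
scene 0.11 [395.06219327 111.54475783]
scene 0.164 [338.81576105 179.83322444]
scene 0.182 [321.27720239 201.12668662]
scene 0.2 [304.29571844 221.74380763]
```

View pics/scene8c.png

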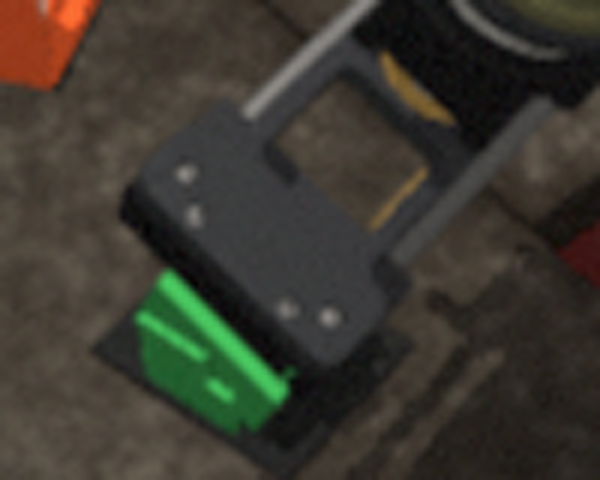

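View pics/top8c.png

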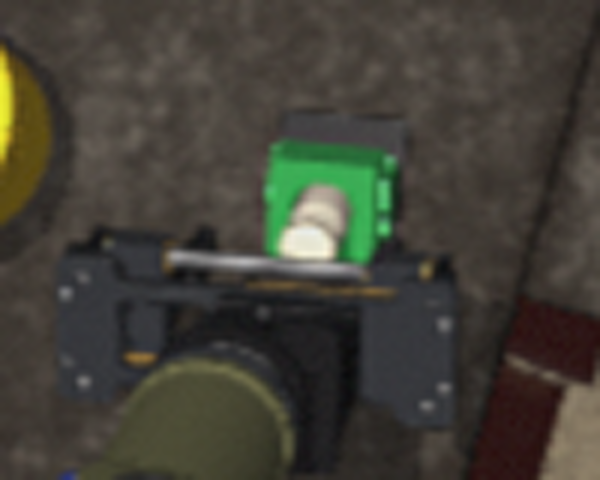

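Emit:
play_rows(targets="0.45 0.2 0.8 0 0 -0.01 1; 0 0 1.5 0 0 0 1; 0 0 0.7 0 0 0 1; 0 0 0 0 0 0 1")

```text
time: 25.38
position: [0.362, 0.2711, 0.2395]
tool_rot: [0.085, 2.663, -0.021]
ft_force: [0.4, 0.1, -0.0]
grip_width: 1.0
```

```bash
python3 - <<'E'
from h import *
p,R,s=st()
a,Rt=tilted(np.radians(27),np.radians(177),1.518)
cap=np.array([.437,.2685,.081])
print(rows(p,R,cap+.151*a,Rt,1,wmax=.1,vmax=3))
E
```

```text
t 25.38 p [0.362  0.2711 0.2395] yaw_y 1.507 z [ 0.458 -0.03  -0.888] grip 1.000
F [ 0.37  0.14 -0.03] T [0.18 0.46 0.02] q [ 0.549 -0.01  -1.366  2.227  0.578  0.685  0.277]
(1, '0.53 0.14 2.43 -0.006 0.006 -0.009 1')
```

Emit:
play_rows(targets="0.2 0 0.4 0 0 0 1; 0.1 0 0.4 0 0 0 1")

```text
time: 25.62
position: [0.364, 0.2709, 0.2322]
tool_rot: [0.087, 2.662, -0.022]
ft_force: [-1.4, 0.0, 1.1]
grip_width: 0.999
```

```bash
python3 - <<'E'
from h import *
p,R,s=st()
a,Rt=tilted(np.radians(27),np.radians(177),1.518)
cap=np.array([.437,.2685,.081])
print(rows(p,R,cap+.151*a,Rt,1,wmax=.1,vmax=3))
E
```

```text
t 25.62 p [0.364  0.2709 0.2322] yaw_y 1.505 z [ 0.46  -0.031 -0.888] grip 0.999
F [-1.36  0.04  1.12] T [0.11 0.4  0.01] q [ 0.525  0.052 -1.363  2.231  0.68   0.703  0.191]
(1, '0.38 0.15 1.68 -0.007 0.007 -0.011 1')
```

Emit:
play_rows(targets="0.2 0.1 0.6 -0.007 0.007 0 1; 0.1 0 0.6 0 0 0 1; 0 0 0.3 0 0 0 1; 0 0 0 0 0 0 1")

```text
time: 26.12
position: [0.3699, 0.2713, 0.2191]
tool_rot: [0.089, 2.667, -0.015]
ft_force: [0.5, 0.8, -0.9]
grip_width: 1.0
```

```bash
python3 - <<'E'
from h import *
p,R,s=st()
a,Rt=tilted(np.radians(27),np.radians(177),1.518)
cap=np.array([.437,.2685,.081])
print(rows(p,R,cap+.151*a,Rt,1,wmax=.1,vmax=3))
S,T=snap(9)
for n,d in(("top",T),("scene",S)):
    u,v=proj(d,cap).astype(int);u0=u-50;v0=v-40
    cv2.imwrite(f"pics/{n}9c.png",cv2.resize(d["pixels"][v0:v0+80,u0:u0+100],None,fx=6,fy=6,interpolation=cv2.INTER_CUBIC))
E
```

```text
t 26.12 p [0.3699 0.2713 0.2191] yaw_y 1.506 z [ 0.455 -0.026 -0.89 ] grip 1.000
F [ 0.47  0.84 -0.85] T [0.17 0.42 0.04] q [ 0.454  0.139 -1.31   2.232  0.804  0.723  0.093]
(1, '0.29 0.07 0.25 -0.002 0.002 -0.013 1')
```

View pics/scene9c.png

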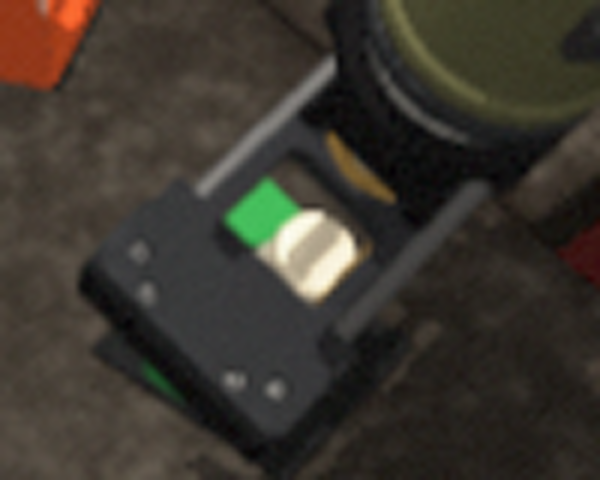

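View pics/top9c.png

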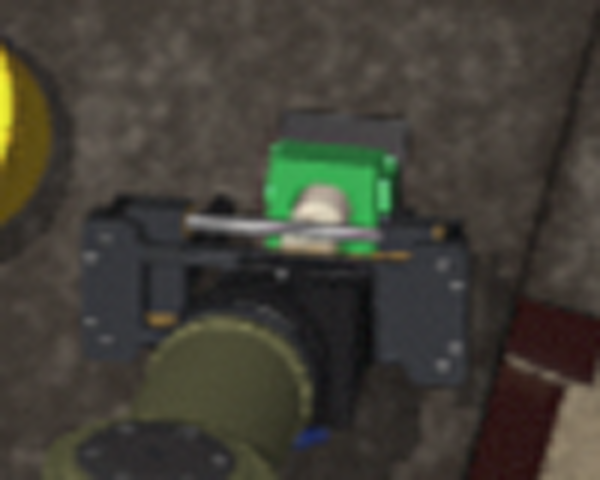

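Emit:
play_rows(targets="0.25 0 0.25 0 0 0 1; 0 0 0 0 0 0 0.3; 0 0 0 0 0 0 -0.1; 0 0 0 0 0 0 -1; 0 0 0 0 0 0 -1; 0 0 0 0 0 0 -1; 0 0 0 0 0 0 -1", newtons=12)

```text
time: 27.1
position: [0.3688, 0.2715, 0.2161]
tool_rot: [0.088, 2.665, -0.015]
ft_force: [0.2, -0.2, -0.1]
grip_width: 0.397
```

```bash
python3 - <<'E'
from h import *
p,R,s=st()
E
```

```text
t 27.10 p [0.3688 0.2715 0.2161] yaw_y 1.506 z [ 0.457 -0.026 -0.889] grip 0.397
F [ 0.2  -0.23 -0.05] T [0.08 0.44 0.  ] q [ 0.442  0.147 -1.303  2.236  0.822  0.724  0.074]
```

Emit:
play_rows(targets="0 0 0 0 0 0 -1; 0 0 0 0 0 0 -1; 0 0 0 0 0 0 -1")

```text
time: 27.48
position: [0.3688, 0.2715, 0.2162]
tool_rot: [0.088, 2.665, -0.015]
ft_force: [-0.1, -0.4, 1.0]
grip_width: 0.311
```

Emit:
play_rows(targets="0 0 0 0 0 0 -1; 0 0 0 0 0 0 -1")

```text
time: 27.72
position: [0.3688, 0.2715, 0.2161]
tool_rot: [0.088, 2.665, -0.015]
ft_force: [-0.3, 0.9, -0.9]
grip_width: 0.317
```

```bash
python3 - <<'E'
from h import *
p,R,s=st()
cap=np.array([.437,.2685,.081])
S,T=snap(10)
for n,d in(("top",T),("scene",S)):
    u,v=proj(d,cap).astype(int);u0=u-50;v0=v-40
    cv2.imwrite(f"pics/{n}10c.png",cv2.resize(d["pixels"][v0:v0+80,u0:u0+100],None,fx=6,fy=6,interpolation=cv2.INTER_CUBIC))
E
```

```text
t 27.73 p [0.3688 0.2715 0.2161] yaw_y 1.506 z [ 0.457 -0.026 -0.889] grip 0.317
F [-0.25  0.88 -0.87] T [ 0.15  0.39 -0.03] q [ 0.442  0.147 -1.303  2.236  0.822  0.724  0.074]
```

View pics/scene10c.png

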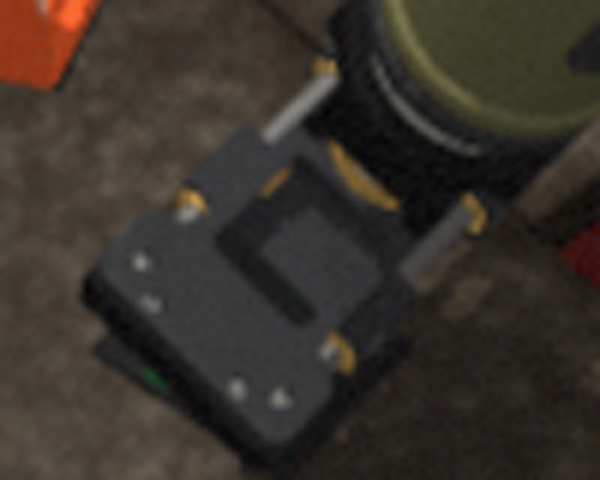

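Emit:
play_rows(targets="0 0 -0.5 0 0 0 -1; 0 0 -0.8 0 0 0 -1; 0 0 -0.8 0 0 0 -1; 0 0 -0.8 0 0 0 -1; 0 0 0 0 0 0 -1", newtons=18)

```text
time: 28.45
position: [0.355, 0.2721, 0.2421]
tool_rot: [0.089, 2.666, -0.015]
ft_force: [0.5, 0.5, -0.4]
grip_width: 0.313
```

```bash
python3 - <<'E'
from h import *
p,R,s=st()
cap=np.array([.437,.2685,.081])
S,T=snap(11)
for n,d in(("top",T),("scene",S)):
    u,v=proj(d,cap).astype(int);u0=u-50;v0=v-40
    cv2.imwrite(f"pics/{n}11c.png",cv2.resize(d["pixels"][v0:v0+80,u0:u0+100],None,fx=6,fy=6,interpolation=cv2.INTER_CUBIC))
E
```

```text
t 28.45 p [0.355  0.2721 0.2421] yaw_y 1.505 z [ 0.456 -0.026 -0.89 ] grip 0.313
F [ 0.52  0.48 -0.43] T [0.13 0.47 0.  ] q [ 0.517 -0.065 -1.327  2.234  0.49   0.669  0.335]
```

View pics/top11c.png

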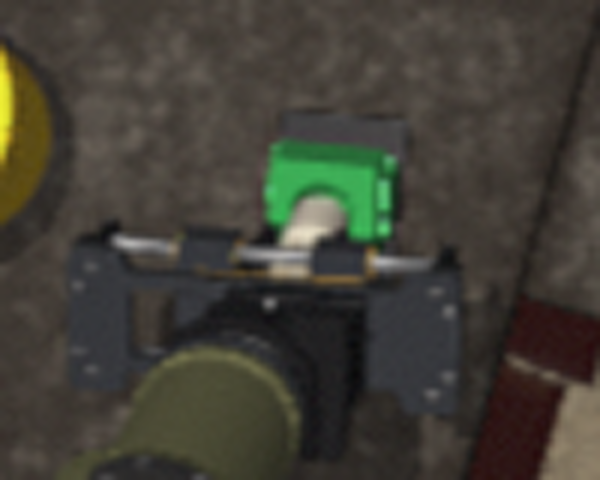

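Emit:
play_rows(targets="0 0 -1 0 0 0 -1; 0 0 -1 0 0 0 -1; 0 0 0 0 0 0 -1")

```text
time: 28.92
position: [0.3456, 0.2716, 0.2581]
tool_rot: [0.089, 2.673, -0.015]
ft_force: [-0.7, 0.8, -0.8]
grip_width: 0.312
```

```bash
python3 - <<'E'
from h import *
p,R,s=st()
print(rows(p,R,np.array([.44,.20,.40]),down(1.487),-1,wmax=.06,vmax=2.5))
E
```

```text
t 28.93 p [0.3456 0.2716 0.2581] yaw_y 1.505 z [ 0.45  -0.026 -0.893] grip 0.312
F [-0.68  0.83 -0.79] T [0.22 0.47 0.01] q [ 0.439 -0.17  -1.225  2.233  0.305  0.678  0.487]
(8, '-1.90 -0.81 -1.03 0.001 0.058 0.002 -1; -1.84 -0.80 -1.14 0.001 0.058 0.002 -1; -1.78 -0.80 -1.24 0.001 0.058 0.002 -1; -1.70 -0.80 -1.34 0.001 0.058 0.002 -1; -1.62 -0.80 -1.44 0.001 0.058 0.002 -1; -1.54 -0.80 -1.53 0.001 0.058 0.002 -1; -1.45 -0.79 -1.62 0.001 0.058 0.002 -1; -1.35 -0.79 -1.70 0.001 0.058 0.002 -1')
```

Emit:
play_rows(targets="-1 -0.4 -1.2 0 0.03 0 -1; -1.8 -0.8 -1.2 0 0.058 0 -1; -1.8 -0.8 -1.3 0 0.058 0 -1; -1.7 -0.8 -1.4 0 0.058 0 -1; -1.6 -0.8 -1.5 0 0.058 0 -1; -1.5 -0.8 -1.5 0 0.058 0 -1; -1.4 -0.8 -1.6 0 0.058 0 -1; -1.3 -0.8 -1.7 0 0.058 0 -1; 0 0 0 0 0 0 -1")

```text
time: 30.05
position: [0.4321, 0.1998, 0.3944]
tool_rot: [0.109, 3.139, -0.01]
ft_force: [0.1, 0.1, -0.0]
grip_width: 0.311
```

```bash
python3 - <<'E'
from h import *
p,R,s=st()
print(rows(p,R,np.array([.59,-.2,.42]),down(1.487),-1,wmax=.06,vmax=4.5))
S,T=snap(12)
g=p+R.apply([0,0,.164]);u,v=proj(S,g).astype(int)
cv2.imwrite("pics/s12c.png",cv2.resize(S["pixels"][max(v-60,0):v+50,u-70:u+70],None,fx=5,fy=5,interpolation=cv2.INTER_CUBIC))
E
```

```text
t 30.05 p [0.4321 0.1998 0.3944] yaw_y 1.501 z [ 0.    -0.007 -1.   ] grip 0.311
F [ 0.09  0.15 -0.03] T [ 0.13 -0.14 -0.02] q [ 0.376 -0.021 -0.845  1.854 -0.01   1.304  1.035]
(10, '-1.85 -3.88 -0.23 -0.001 0.000 0.001 -1; -1.86 -3.88 -0.23 -0.001 0.000 0.001 -1; -1.86 -3.87 -0.23 -0.001 0.000 0.001 -1; -1.87 -3.87 -0.24 -0.001 0.000 0.001 -1; -1.88 -3.87 -0.24 -0.001 0.000 0.001 -1; -1.88 -3.87 -0.24 -0.001 0.000 0.001 -1; -1.89 -3.86 -0.25 -0.001 0.000 0.001 -1; -1.89 -3.86 -0.25 -0.001 0.000 0.001 -1; -1.90 -3.86 -0.25 -0.001 0.000 0.001 -1; -1.90 -3.85 -0.25 -0.001 0.000 0.001 -1')
```

View pics/s12c.png

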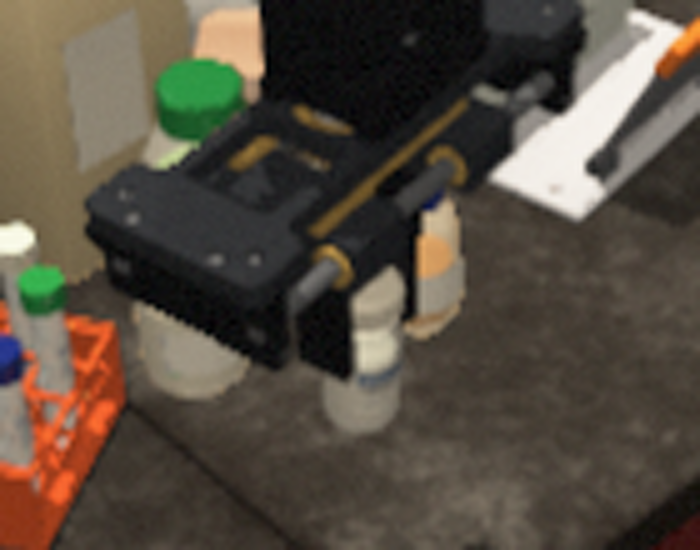

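Emit:
play_rows(targets="-1 -2 -1.5 0 0 0 -1; -1.8 -3.9 -0.8 0 0 0 -1; -1.8 -3.9 -0.4 0 0 0 -1; -1.9 -3.9 -0.2 0 0 0 -1; -1.9 -3.9 -0.2 0 0 0 -1; -1.9 -3.9 -0.2 0 0 0 -1; -1.9 -3.9 -0.2 0 0 0 -1; -1.9 -3.9 -0.2 0 0 0 -1; -1.9 -3.9 -0.2 0 0 0 -1; -1.9 -3.9 -0.2 0 0 0 -1; -1 -2 0 0 0 0 -1; 0 0 0 0 0 0 -1")

```text
time: 31.65
position: [0.5944, -0.1981, 0.4252]
tool_rot: [-0.072, -3.129, 0.025]
ft_force: [-0.5, -0.8, -0.5]
grip_width: 0.313
```

```bash
python3 - <<'E'
from h import *
p,R,s=st()
print(rows(p,R,np.array([.606,-.2257,.42]),down(1.487),-1,wmax=.06,vmax=4.5))
E
```

```text
t 31.65 p [ 0.5944 -0.1981  0.4252] yaw_y 1.525 z [-0.012 -0.016 -1.   ] grip 0.313
F [-0.52 -0.77 -0.47] T [ 0.16 -0.13 -0.03] q [ 0.676  0.304 -0.503  1.466  0.165  1.418  1.69 ]
(1, '-1.29 -2.70 0.55 -0.017 -0.011 0.038 -1')
```

Emit:
play_rows(targets="-0.6 -1.4 0.3 -0.017 -0.011 0.038 -1; -0.5 -1 0.5 0 0 0 -1; 0 0 0 0 0 0 -1")

```text
time: 32.02
position: [0.6042, -0.2197, 0.4167]
tool_rot: [0.128, 3.139, 0.004]
ft_force: [-0.5, 0.2, -1.5]
grip_width: 0.311
```

```bash
python3 - <<'E'
from h import *
np.set_printoptions(precision=4,suppress=True)
p,R,s=st()
print(rows(p,R,np.array([.606,-.2257,.37]),down(1.487),-1,wmax=.06,vmax=4.5))
S,T=snap(13)
g=p+R.apply([0,0,.164]);u,v=proj(S,g).astype(int);u0,v0=u-70,max(v-50,0);print(u0,v0)
cv2.imwrite("pics/s13c.png",cv2.resize(S["pixels"][v0:v0+110,u0:u0+140],None,fx=5,fy=5,interpolation=cv2.INTER_CUBIC))
X=cloud(S);q=X-p
m=(np.hypot(q[...,0],q[...,1])<.03)&(X[...,2]<p[2]-.18)&(X[...,2]>.15)
P=X[m];print(len(P),P.min(0),P.max(0));
for z in np.arange(.15,.25,.008):
    k=(P[:,2]>=z)&(P[:,2]<z+.008)
    if k.sum()>3: print(round(z,3),k.sum(),P[k].min(0)-p,P[k].max(0)-p)
# upper tote
yaw=-.083
lx=np.array([np.cos(yaw),np.sin(yaw)]);ly=np.array([-np.sin(yaw),np.cos(yaw)])
for n,d in(("top",T),("scene",S)):
    X=cloud(d);q=X[...,:2]-[.605,-.225];x=q@lx;y=q@ly;z=X[...,2]
    m=(abs(z-.133)<.006)&(abs(x)<.05)&(abs(y)<.1);print(n,m.sum(),np.percentile(x[m],[2,98]),np.percentile(y[m],[1,99]),cv2.minAreaRect((X[m][:,:2]*1000).astype(np.float32)))
E
```

```text
t 32.02 p [ 0.6042 -0.2197  0.4167] yaw_y 1.489 z [ 0.     0.003 -1.   ] grip 0.311
F [-0.48  0.16 -1.53] T [ 0.1  -0.08  0.01] q [ 0.689  0.34  -0.489  1.439  0.157  1.403  1.686]
(2, '-0.11 -0.30 2.34 0.001 0.000 0.001 -1; -0.11 -0.29 2.34 0.001 0.000 0.001 -1')
239 56
136 [ 0.5851 -0.2434  0.1988] [ 0.6117 -0.1945  0.2367]
0.198 24 [-0.0167  0.0008 -0.218 ] [ 0.0048  0.0166 -0.2113]
0.206 26 [-0.0178 -0.0021 -0.2104] [ 0.0059  0.0181 -0.2029]
0.214 33 [-0.0185 -0.0011 -0.2026] [ 0.0059  0.018  -0.1948]
0.222 29 [-0.0189 -0.0012 -0.1945] [ 0.0049  0.0178 -0.1872]
0.23 24 [-0.0192 -0.0236 -0.1864] [ 0.0075  0.0253 -0.1801]
top 57 [-0.0332  0.0333] [0.0075 0.0745] ((608.8544311523438, -184.01205444335938), (67.30105590820312, 67.37313842773438), 85.36988067626953)
scene 297 [-0.0363  0.0324] [-0.0775  0.0743] ((602.6636352539062, -228.5076446533203), (156.61090087890625, 70.03592681884766), 85.31805419921875)
```

View pics/s13c.png

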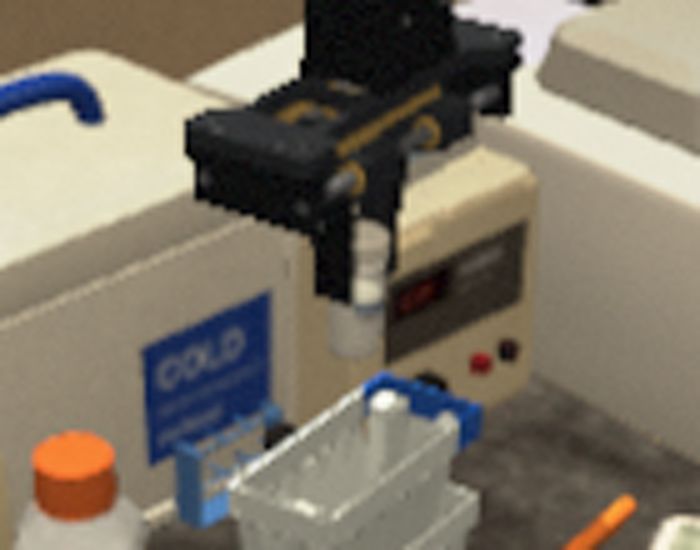

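Emit:
play_rows(targets="-0.1 -0.4 1.2 0 0 0 -1; 0 -0.1 2.4 0 0 0 -1; 0 0 2.4 0 0 0 -1; 0 0 2 0 0 0 -1; 0 0 1.2 0 0 0 -1; 0 0 0.5 0 0 0 -1; 0 0 0 0 0 0 -1")

```text
time: 33.0
position: [0.6049, -0.2224, 0.316]
tool_rot: [0.122, 3.137, 0.004]
ft_force: [-0.4, 0.3, -1.3]
grip_width: 0.315
```

```bash
python3 - <<'E'
from h import *
p,R,s=st()
print(rows(p,R,np.array([.606,-.2257,.30]),down(1.487),-1,wmax=.06,vmax=4.5))
E
```

```text
t 33.00 p [ 0.6049 -0.2224  0.316 ] yaw_y 1.493 z [ 0.002  0.002 -1.   ] grip 0.315
F [-0.38  0.28 -1.27] T [ 0.09 -0.15  0.03] q [ 0.686  0.404 -0.478  1.563  0.191  1.221  1.669]
(1, '-0.13 -0.32 1.60 0.002 0.002 0.006 -1')
```

Emit:
play_rows(targets="-0.1 -0.3 0.8 0 0 0 -1; 0 0 0.8 0 0 0 -1; 0 0 0.3 0 0 0 -1; 0 0 0 0 0 0 -1")

```text
time: 33.5
position: [0.6063, -0.226, 0.2973]
tool_rot: [0.122, 3.135, 0.002]
ft_force: [0.0, -0.9, 0.0]
grip_width: 0.312
```

```bash
python3 - <<'E'
from h import *
p,R,s=st()
E
```

```text
t 33.50 p [ 0.6063 -0.226   0.2973] yaw_y 1.493 z [ 0.004  0.001 -1.   ] grip 0.312
F [ 0.05 -0.86  0.01] T [ 0.1  -0.11 -0.03] q [ 0.685  0.423 -0.472  1.577  0.2    1.187  1.667]
```

Emit:
play_rows(targets="0 0 0.4 0 0 0 -1; 0 0 0.3 0 0 0 -1; 0 0 0 0 0 0 -1")

```text
time: 33.88
position: [0.6064, -0.2259, 0.2902]
tool_rot: [0.122, 3.134, 0.002]
ft_force: [0.3, -0.7, -0.7]
grip_width: 0.312
```

Emit:
play_rows(targets="0 0 0.25 0 0 0 -1; 0 0 0 0 0 0 -1")

```text
time: 34.12
position: [0.6067, -0.2259, 0.2881]
tool_rot: [0.122, 3.134, 0.001]
ft_force: [-1.6, -0.2, 0.2]
grip_width: 0.311
```

Emit:
play_rows(targets="0 0 0.15 0 0 0 -1; 0 0 0 0 0 0 -1")

```text
time: 34.38
position: [0.607, -0.2258, 0.2879]
tool_rot: [0.122, 3.132, 0.001]
ft_force: [-1.0, 0.2, 0.4]
grip_width: 0.315
```

```bash
python3 - <<'E'
from h import *
p,R,s=st()
from bench import ctrl
for i in range(2): ctrl.get_image("top");print(ctrl.get_state()["ft_force"],ctrl.get_state()["position"])
E
```

```text
t 34.38 p [ 0.607  -0.2258  0.2879] yaw_y 1.493 z [ 0.007  0.    -1.   ] grip 0.315
F [-0.96  0.22  0.4 ] T [0.14 0.03 0.04] q [ 0.683  0.431 -0.471  1.586  0.206  1.168  1.663]
[0.01093761 0.31640704 1.86119289] [ 0.60701079 -0.22581228  0.28786319]
[-0.22844843  1.1854876   2.01840146] [ 0.60704785 -0.22584168  0.2878503 ]
```

Emit:
play_rows(targets="0 0 0 0 0 0 -0.2; 0 0 0 0 0 0 0; 0 0 0 0 0 0 0.3; 0 0 0 0 0 0 0.3; 0 0 0 0 0 0 0.3")

```text
time: 35.1
position: [0.6069, -0.2259, 0.2867]
tool_rot: [0.122, 3.133, 0.001]
ft_force: [0.0, -0.0, 0.0]
grip_width: 0.636
```

Emit:
play_rows(targets="0 0 -0.8 0 0 0 0.3; 0 0 -2 0 0 0 0.3; 0 0 -3 0 0 0 0.3; 0 0 -3 0 0 0 0.3; 0 0 -2 0 0 0 0.3; 0 0 0 0 0 0 0.3")

```text
time: 35.85
position: [0.6065, -0.2256, 0.4054]
tool_rot: [0.121, 3.127, -0.002]
ft_force: [0.1, 1.0, 0.4]
grip_width: 0.649
```

```bash
python3 - <<'E'
from h import *
p,R,s=st()
S,T=snap(14)
u,v=proj(S,[.606,-.226,.12]).astype(int);u0,v0=u-60,v-60
cv2.imwrite("pics/s14c.png",cv2.resize(S["pixels"][v0:v0+110,u0:u0+140],None,fx=5,fy=5,interpolation=cv2.INTER_CUBIC))
E
```

```text
t 35.85 p [ 0.6065 -0.2256  0.4054] yaw_y 1.493 z [ 0.013 -0.002 -1.   ] grip 0.649
F [0.15 0.98 0.44] T [ 0.11 -0.07 -0.02] q [ 0.694  0.348 -0.487  1.45   0.162  1.371  1.695]
```

View pics/s14c.png

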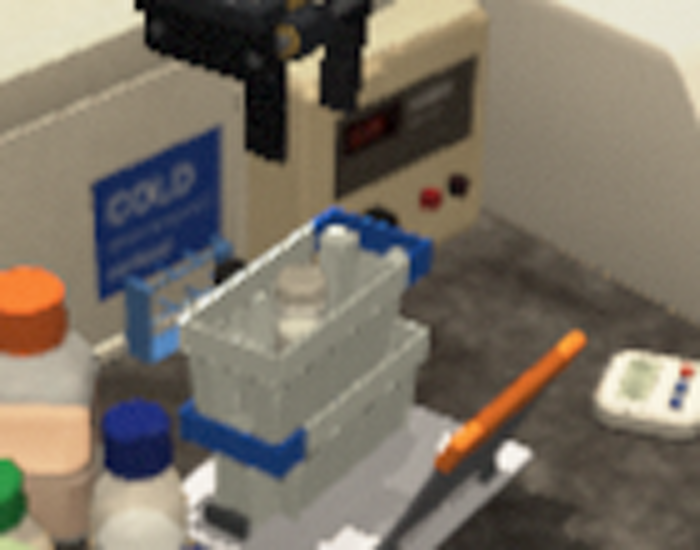

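```bash
python3 - <<'E'
from h import *
p,R,s=cur()
print(rows(p,R,np.array([.418,-.21,.39]),down(1.487),-1,wmax=.06,vmax=4))
# gate measure
yaw=-.083
lx=np.array([np.cos(yaw),np.sin(yaw)]);ly=np.array([-np.sin(yaw),np.cos(yaw)])
for n in("top","scene"):
    d=load(n+"14.npz");X=cloud(d);hsv=cv2.cvtColor(d["pixels"],cv2.COLOR_BGR2HSV)
    q=X[...,:2]-[.6055,-.2257];x=q@lx;y=q@ly;z=X[...,2]
    m=(cv2.inRange(hsv,(5,140,90),(22,255,255))>0)&(x>-.17)&(x<-.07)&(abs(y)<.08)&(z>.08)&(z<.14);print(n,m.sum())
    if m.sum(): print(np.percentile(x[m],[3,50,97]),np.percentile(z[m],[3,50,97]),np.percentile(y[m],[1,99]))
E
```

```text
(5, '3.78 0.02 0.22 0.000 0.002 0.001 -1; 3.77 0.01 0.23 0.000 0.002 0.001 -1; 3.77 0.01 0.24 0.000 0.002 0.001 -1; 3.77 0.01 0.24 0.000 0.002 0.001 -1; 3.77 0.00 0.25 0.000 0.002 0.001 -1')
top 91
[-0.14032835 -0.1337473  -0.12523079] [0.10076891 0.1147037  0.12408038] [0.00954732 0.06594285]
scene 157
[-0.14300449 -0.1394535  -0.13154118] [0.10134061 0.11561074 0.11903159] [-0.062326    0.06408713]
```

Emit:
play_rows(targets="2 0 0 0 0.013 0 -1; 3.8 0 0.2 0 0 0 -1; 3.8 0 0.2 0 0 0 -1; 3.8 0 0.2 0 0 0 -1; 3.5 0 0.2 0 0 0 -1; 1.5 0 0 0 0 0 -1; 0 0 0 0 0 0 -1")

```text
time: 36.83
position: [0.4153, -0.2105, 0.3875]
tool_rot: [-0.121, -3.124, -0.012]
ft_force: [-0.6, 0.3, -0.4]
grip_width: 0.019
```

```bash
python3 - <<'E'
from h import *
p,R,s=st()
print(rows(p,R,np.array([.418,-.21,.282]),down(1.487),-1,wmax=.06,vmax=2.2))
E
```

```text
t 36.83 p [ 0.4153 -0.2105  0.3875] yaw_y 1.493 z [-0.015  0.008 -1.   ] grip 0.019
F [-0.56  0.33 -0.36] T [ 0.06 -0.21 -0.02] q [ 0.883 -0.041 -0.455  1.891 -0.02   1.305  1.927]
(5, '-0.09 -0.00 2.11 0.001 -0.003 0.001 -1; -0.08 0.00 2.11 0.001 -0.003 0.001 -1; -0.07 0.01 2.11 0.001 -0.003 0.001 -1; -0.07 0.01 2.11 0.001 -0.003 0.001 -1; -0.06 0.01 2.11 0.001 -0.003 0.001 -1')
```

Emit:
play_rows(targets="0 0 1.2 0 -0.015 0 -1; 0 0 2.4 0 0 0 -1; 0 0 2.6 0 0 0 -1; 0 0 2.2 0 0 0 -1; 0 0 1.2 0 0 0 -1; 0 0 0.4 0 0 0 -1; 0 0 0 0 0 0 -1")

```text
time: 37.7
position: [0.4232, -0.2091, 0.2851]
tool_rot: [0.113, 3.133, 0.014]
ft_force: [0.4, -0.2, -0.6]
grip_width: 0.003
```

```bash
python3 - <<'E'
from h import *
p,R,s=st()
print(rows(p,R,np.array([.418,-.21,.282]),down(1.487),-1,wmax=.06,vmax=2.2))
print(rows(p,R,np.array([.5033,-.2172,.282]),down(1.487),-1,wmax=.06,vmax=1.2))
E
```

```text
t 37.70 p [ 0.4232 -0.2091  0.2851] yaw_y 1.499 z [ 0.007  0.009 -1.   ] grip 0.003
F [ 0.43 -0.2  -0.64] T [ 0.14 -0.11  0.03] q [ 0.866  0.064 -0.47   2.011  0.02   1.071  1.886]
(1, '0.51 -0.13 0.30 0.009 0.006 0.012 -1')
(7, '-1.15 -0.03 0.05 0.001 0.001 0.002 -1; -1.15 -0.03 0.05 0.001 0.001 0.002 -1; -1.15 -0.03 0.05 0.001 0.001 0.002 -1; -1.15 -0.03 0.05 0.001 0.001 0.002 -1; -1.15 -0.03 0.05 0.001 0.001 0.002 -1; -1.15 -0.02 0.05 0.001 0.001 0.002 -1; -1.15 -0.02 0.04 0.001 0.001 0.002 -1')
```

Emit:
play_rows(targets="-0.7 0 0.2 0.009 0.006 0 -1; -1.1 0 0 0 0 0 -1; -1.1 0 0 0 0 0 -1; -1.1 0 0 0 0 0 -1; -1.1 0 0 0 0 0 -1; -0.7 0 0 0 0 0 -1; 0 0 0 0 0 0 -1")

```text
time: 38.58
position: [0.4862, -0.2142, 0.2851]
tool_rot: [0.114, 3.137, -0.003]
ft_force: [-0.7, -0.3, 0.3]
grip_width: 0.007
```

```bash
cat > gate.py <<'E'
from h import *
import sys
def gate(tag):
    S,T=snap(tag)
    yaw=-.083
    lx=np.array([np.cos(yaw),np.sin(yaw)]);ly=np.array([-np.sin(yaw),np.cos(yaw)])
    for n,d in(("scene",S),("top",T)):
        X=cloud(d);hsv=cv2.cvtColor(d["pixels"],cv2.COLOR_BGR2HSV)
        q=X[...,:2]-[.6055,-.2257];x=q@lx;y=q@ly;z=X[...,2]
        m=(cv2.inRange(hsv,(5,140,90),(22,255,255))>0)&(x>-.17)&(x<-.05)&(abs(y)<.08)&(z>.08)&(z<.145);print(n,m.sum())
        if m.sum()>4: print(np.percentile(x[m],[3,50,97]),np.percentile(z[m],[3,50,97]),np.percentile(y[m],[1,99]))
    u,v=proj(S,[.56,-.226,.1]).astype(int);u0,v0=u-70,v-60
    cv2.imwrite(f"pics/s{tag}c.png",cv2.resize(S["pixels"][v0:v0+110,u0:u0+140],None,fx=5,fy=5,interpolation=cv2.INTER_CUBIC))
p,R,s=st();gate(sys.argv[1])
E
python3 gate.py 15
```

```text
t 38.58 p [ 0.4862 -0.2142  0.2851] yaw_y 1.498 z [ 0.002 -0.002 -1.   ] grip 0.007
F [-0.7  -0.28  0.33] T [ 0.12 -0.08 -0.01] q [ 0.807  0.196 -0.485  1.877  0.104  1.091  1.78 ]
scene 90
[-0.1103464  -0.10778611 -0.10189955] [0.10727632 0.12110822 0.12872658] [0.01398535 0.06482495]
top 22
[-0.10766419 -0.10477329 -0.10144977] [0.12171213 0.12632919 0.13373847] [0.03301032 0.0603613 ]
```

View pics/s15c.png

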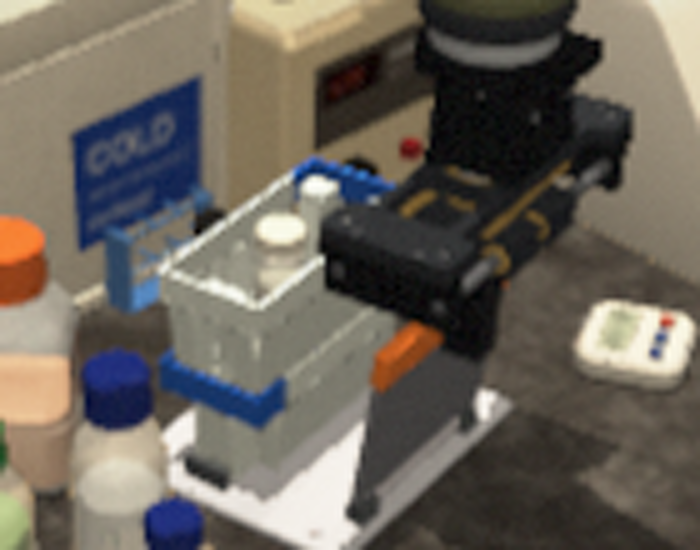

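Emit:
play_rows(targets="-0.7 0 0.1 0 0 0 -1; -0.7 0 0 0 0 0 -1; -0.2 0 0 0 0 0 -1; 0 0 0 0 0 0 -1")

```text
time: 39.17
position: [0.5021, -0.2156, 0.284]
tool_rot: [0.115, 3.139, -0.004]
ft_force: [-2.1, 0.7, 1.6]
grip_width: 0.005
```

```bash
python3 gate.py 16
```

```text
t 39.17 p [ 0.5021 -0.2156  0.284 ] yaw_y 1.497 z [ 0.001 -0.002 -1.   ] grip 0.005
F [-2.12  0.66  1.58] T [0.1  0.13 0.06] q [ 0.79   0.23  -0.485  1.842  0.122  1.097  1.758]
scene 100
[-0.09630612 -0.09383655 -0.08694592] [0.10860811 0.11965129 0.1289432 ] [-0.05928432  0.06332305]
top 28
[-0.0929369  -0.09141756 -0.08622984] [0.10908413 0.12496616 0.1317936 ] [0.03302458 0.0585705 ]
```

Emit:
play_rows(targets="1 0 0 0 0 0 -1; 2.5 0 0 0 0 0 -1; 2.5 0 -1 0 0 0 -1; 1 0 -3 0 0 0 -1; 0 0 -4 0 0 0 -1; 0 0 -2 0 0 0 -1; 0 0 0 0 0 0 -1")

```text
time: 40.15
position: [0.4262, -0.2089, 0.3856]
tool_rot: [0.116, 3.137, -0.004]
ft_force: [0.3, 0.3, -0.2]
grip_width: 0.004
```

```bash
python3 gate.py 17; python3 - <<'E'
from h import *
yaw=-.083
lx=np.array([np.cos(yaw),np.sin(yaw)]);ly=np.array([-np.sin(yaw),np.cos(yaw)])
for n in("top","scene"):
    d=load(n+"17.npz");X=cloud(d);q=X[...,:2]-[.6055,-.2257];x=q@lx;y=q@ly;z=X[...,2]
    m=(abs(z-.133)<.006)&(abs(x)<.05)&(abs(y)<.1);r=np.percentile
    print(n,"upper rim x",r(x[m],[2,98]),"y",r(y[m],[1,99]),cv2.minAreaRect((X[m][:,:2]*1000).astype(np.float32))[2])
    # panel slope
    m=(x<-.07)&(x>-.12)&(y>-.05)&(y<.05)&(z>.03)&(z<.125);P=np.stack([z[m],x[m]],1)
    if m.sum()>20:
        k=np.polyfit(P[:,0],P[:,1],1);res=P[:,1]-np.polyval(k,P[:,0]);g=abs(res)<.006;print("panel slope dx/dz",np.polyfit(P[g,0],P[g,1],1)[0],g.sum())
E
```

```text
t 40.15 p [ 0.4262 -0.2089  0.3856] yaw_y 1.497 z [ 0.002 -0.003 -1.   ] grip 0.004
F [ 0.34  0.27 -0.24] T [ 0.05 -0.06 -0.01] q [ 0.881 -0.027 -0.47   1.882 -0.011  1.281  1.911]
scene 245
[-0.09627966 -0.09357991 -0.08635867] [0.10911831 0.12268451 0.1291388 ] [-0.06202966  0.06400919]
top 78
[-0.09317698 -0.0908736  -0.08620149] [0.10610851 0.12674244 0.13413849] [-0.00854574  0.06234801]
top upper rim x [-0.03391706  0.03446269] y [-0.07420911  0.07539744] 85.5243148803711
panel slope dx/dz 0.010409390086217683 82
scene upper rim x [-0.03686269  0.03129972] y [-0.07747702  0.07526152] 85.11194610595703
panel slope dx/dz -0.016337293394693544 517
```

View pics/s17c.png

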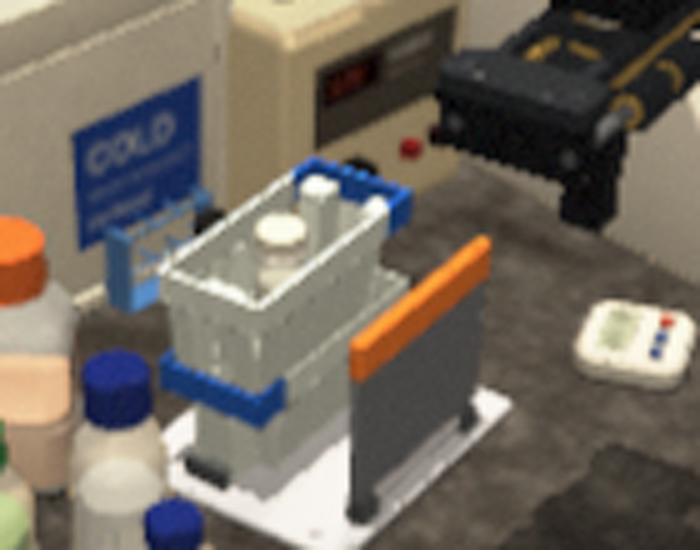

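The picture shows the gate upright (strip at pixels 350–490, 240–380). The tote is stacked with its blue end at the back right, and the vial stands upright in it at (280, 245). The arm is clear of everything, so I'm handing the job in.

```bash
python3 -c "
from bench import ctrl
print(ctrl.close_job())"
```

```text
the job is handed in; nothing more can be done
None
```

I finished all three steps and handed the job in at about 40 s of the 72 s allowed. The hand-in returned no verdict.

- **Tote:** the last joint's range would not allow the half turn in one grip. I turned the tote about 86° on the worktop, regripped it, then set it on the ledges with its blue end over the white end. In the last images its rim is within about 1–2 mm sideways of where I measured the lower tote. The rim measured level at about 134 mm just after I let go.
- **Vial:** I drew it out along its axis and stood it near the middle of the upper tote, letting go only once the wrist force showed contact. The last image shows it upright.
- **Gate:** I pushed it up with the closed fingers. The panel slope in the two views reads +0.010 and −0.016, so it is upright to about 0.02 rad. The arm is backed off and touching nothing.

**Disagreements and gaps:**
- The two cameras disagree by about 3 mm in x, which I allowed for.
- The tote sat about 7 mm off the grip centre along its length, so I corrected for it before stacking.
- The force reading was noisy and slow at contact.
- I did not look at the blue-capped vials after stacking. No strong force showed then.
- I did not measure the tube rack or timer again. The arm kept clear of both.

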